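Hold a freshly glued stone under the hand press

TASK

Put the silver cup with the freshly glued blue stone, stone up, into the round nest of the hand press's die slide, let go of it and push the slide fully home under the ram. Then bring the spring-return lever down until its bar is level, so that the sprung pad squeezes the stone into its cup, and end the program while still holding it level: do not let it go, and never force it well past level. Leave the other stones, tools and trays where they are.

Things in the scene. Friction and masses are not known exactly. Their poses are not given: they have to be found in the camera images.
- press: green cast hand press (small rack-and-pinion bench press) fixed to the bench. Origin: on the bench straight below the ram's axis. Axes: -x is the open front, +x goes to the column, +y is the side where the die slide comes out, -y the side with the lever, z up. Column x 65 to 115 mm; head x -30 to 115 mm, 54 mm wide in y, 130 to 220 mm above the bench; the ram sticks up to 276 mm
- foot: white pressing pad on a spring under the ram, 28 mm across, 8 mm thick; origin: centre of its underside, 74.5 mm above the bench with the lever up. Below it is the green foot plate (x -80 to 135, y -60 to 60 mm, 30 mm high), and the steel bed, 92 mm wide (x) and 36 mm high, runs along the press's y from -59 to +203 mm; a 10 mm rail along each edge tops out at 46 mm
- die_slide (a joint): travel of the die slide along the press's y axis, m: 0 = fully home at its stop (nest exactly under the ram), up to 0.115 = pulled out; it starts pulled out 0.095 to 0.115. Stays where it is left; about 1.5 N of friction
- nest (a point): centre of the floor of the round nest in the cream-coloured die plate (70 mm in x, 90 mm in y, top 54 mm above the bench); moves with the slide. The nest is 39 mm across with a 1.5 mm chamfer and 4 mm deep; its floor is 50 mm above the bench. Axes as the press's
- tab (a point): middle of the top edge of the aluminium push tab that stands at the outer end of the slide, 80 mm from the nest along the press's +y, 88 mm above the bench; the tab is 46 mm wide (press x), 8 mm thick (press y) and stands clear from 48 to 88 mm above the bench. Push it along the press's -y to bring the slide home, about 2 N, until it meets its stop; at home it still stands 53 mm clear of the press's head
- lever_turn (a joint): turn of the lever, rad: 0 = up at its stop, where its spring returns it; grows as the bar is brought down; 0.80 = bar level; end stop at 1.10. The ram goes down 16 mm per rad; with a cup in the nest and the slide home the sprung pad meets the stone at about 0.47 rad and presses it with about 12 N at level
- lever_arm: the lever itself: round steel bar 14 mm thick with a red ball at its end. Origin: on the pivot, 175 mm above the bench, at x +27, y -55 mm in the press's frame. Frame turns with the lever: the bar lies along its -x, and its z axis is upright when the bar is level. With the lever up the bar points to the press's -x and 0.80 rad (46 degrees) upward; level, straight along the press's -x
- lever_push (a point): top of the lever's bar 150 mm from the pivot, a good place to push down from above: about 6 to 8 N there hold the lever level. It moves on an arc about the pivot
- lever_ball (a point): centre of the red ball, 32 mm across, at the lever's end 195 mm from the pivot
- cup_blue: the piece to press: round silver cup 36 mm across and 12 mm high with a domed BLUE stone rising to 17 mm, about 35 to 65 g. Origin: centre of the underside, z up through the stone. Grasp across the straight 12 mm side wall; any yaw
- cup_green: the same cup with a green stone; bystander, origin as for the blue one
- cup_amber: the same cup with an amber stone; bystander, origin as for the blue one
- bead_mat: fixed black mat 180 x 290 x 3 mm on which the three cups stand in a row along its y, in any order, 70 mm or more apart; origin at the centre of its underside
- pliers_red: red and black handled pliers lying flat, 170 mm long, 14 mm high; bystander; origin at the joint, underside, jaws to +x
- pliers_orange: orange and black handled pliers, same size; bystander
- bead_tray: open bead tray of three compartments, 85 x 125 x 24 mm; bystander; origin at the centre of its underside
- glue_bottle: white glue bottle with an orange cap, 32 mm across, 85 mm high, standing; bystander; origin at the centre of its underside
- tweezers: steel tweezers lying flat, 140 mm long, 7 mm high; bystander; origin at the middle, underside
Mind the look-alikes: they are no part of the job. Leave any pink or yellow look-alike of the cup_blue alone.

How it is judged:
By the outcome, as a careful person would: the job done as asked, in the order asked, and still so for the second after the job is handed in, while the arm keeps its last pose, push and grip.
It also fails if it takes over 64 s, if anything falls off the work surface, if the arm or the gripper's body presses on something with over 40 N, if the wrist force passes 120 N, or if a joint passes its speed limit or range.

ROBOT

A 7-joint arm with a two-finger parallel gripper is mounted at the origin on the work surface. World frame = base frame: x ahead of the robot, y to its left, z up, the work surface at z = 0. Lengths are in m, angles in degrees, forces in N, time in s.
With the tool pointing down it reaches from about 0.35 to 0.775 m from the base axis. Payload 3.1 kg.
Tool frame: the origin (TCP) lies midway between the tips of the shut fingers; the grasp point (between the pads) lies 19 mm behind it; z points along the fingers, y is the direction in which the jaws open and shut (so a half turn about z gives the same grasp; the last joint's range is limited). The gripper opens to 85 mm and grips with 20 to 120 N. Pads are 22 mm wide; open, the fingers measure 114 mm over their backs; the gripper's body (76 mm by 85 mm) begins 54 mm behind the grasp point. The pads swing forward as they close: fully open they stand 13 mm farther back than shut.
Start: joints at [72.554, 17.813, 0.802, 86.603, -0.252, 75.585, -1.558], TCP at [0.143, -0.531, 0.199] pointing down, gripper open.
Joint ranges: [-154.91, 154.91], [-16.99, 109.72], [-72.82, 74.43], [7.12, 147.25], [-82.49, 262.49], [11.32, 116.49], [-174.64, 174.64]. Speed limits (degrees/s): [159.86, 159.86, 180, 180, 180, 180, 180].

INTERFACE

Orientations are given as a 3x3 rotation matrix whose columns are the frame's x, y, z axes.
In Python, from station import telemetry, eyes, bot gives the robot as it stands.
- The arm moves only by the shell command python3 -m inch 'ROWS' [FORCE]. ROWS is JSON, a list of rows, each an object with "gripper": the gripper's target within -1 to 1 (fully open at 1, half-way at 0, shut at -1); "slide": the shift along the tool's x, y, z in mm, a list of three; "yaw": the turn about the tool's z in rad. A call has 1 to 10 rows; each row is the pose to reach, as a shift and turn from the pose commanded when the call began, along the tool's axes at that moment; what a row does not reach only later rows make up. A row lasts 1/10 s, in which the tool goes at most 50 mm and 8.59 degrees, less where a joint would pass 70% of its speed; a pose out of reach is approached as far as the arm can. A call with a gripper value outside its range is refused whole. The fingers move at their own pace and stop on an object; FORCE is the grip in N (left out, the last holds). Time passes only in rows, so rows that repeat a pose let the fingers close. It gives the time, the measured TCP pose, the force and the opening at its end, in the units of the state.
- telemetry.state(): the state, without advancing time (a new reading comes with each control period).
- eyes.capture(name): name is "scene" or "top"; returns a dict with "pixels" (384x512x3 uint8, blue, green, red), "depth" (384x512 float32, m along the optical axis (not along the pixel's ray), 0 where there is no reading), "intrinsics" (3x3 intrinsics, pixels), "pose" (4x4, takes a point from camera to world coordinates). Camera axes: x right, y up, looking along -z (the intrinsics and any distortion apply to the point x, -y, -z); pixel columns grow to the right and rows downward; lengths in m; the calibration is good to about 2 mm. A picture is of the moment at which its call begins.
- bot.close_job(): hands the job in, once; it reports no verdict.
The state is a dict: "time": time; "joint_pos": joint angles; "dq": joint speeds; "joint_torque": joint torques, N m; "tcp_pos": TCP position; "eef_rot": TCP orientation; "contact_force": force on the tool from outside, world axes, zero at the start; "moment": the same for the moment, N m; "opening": finger opening in m.
Only numpy, scipy, OpenCV 4.12 (cv2) and the standard library are available. Lean on these libraries where they do the work, as an engineer would, in place of code of your own. Each camera call takes 0.05 s, during which the arm holds its last target.

## Working session

There is one attempt and no reset: what is moved stays moved. The work goes in short steps, Python scripts to look and compute and a shell command to move; the robot and the scene stay as the last step left them, time stands still between calls to the robot, and variables do not carry over. Pictures are saved under pics/ and viewed, and the job is handed in when it is done.

```bash
ls; mkdir -p pics; cat > h.py <<'E'
import numpy as np, cv2
from station import telemetry, eyes, bot
def snap(cam,fn):
    d=eyes.capture(cam); cv2.imwrite('pics/'+fn+'.png',d['pixels']); np.savez('pics/'+fn+'.npz',**d); return d
def load(fn): return np.load('pics/'+fn+'.npz')
def w(d,u,v,z=None):
    K=d['intrinsics'];T=d['pose']
    ray=np.array([(u-K[0,2])/K[0,0],-(v-K[1,2])/K[1,1],-1.])
    if z is None:
        p=ray*d['depth'][int(round(v)),int(round(u))]; return T[:3,:3]@p+T[:3,3]
    r=T[:3,:3]@ray; return T[:3,3]+r*(z-T[2,3])/r[2]
def crop(fn,u0,v0,u1,v1,s,out):
    im=cv2.imread('pics/'+fn+'.png')[v0:v1,u0:u1]; cv2.imwrite('pics/'+out+'.png',cv2.resize(im,None,fx=s,fy=s,interpolation=cv2.INTER_CUBIC))
E
python3 - <<'E'
from h import *
for c in('scene','top'):
    d=snap(c,c+'0'); print(d['intrinsics'],d['pose'].round(3), [k for k in d])
print(telemetry.state())
E
```

```text
pics
[[442.17148812   0.         250.66007495]
 [  0.         442.17148812 191.70310825]
 [  0.           0.           1.        ]] [[ 0.834 -0.353  0.424  1.154]
 [ 0.552  0.563 -0.615 -0.978]
 [-0.022  0.747  0.665  1.111]
 [ 0.     0.     0.     1.   ]] ['pixels', 'depth', 'intrinsics', 'pose']
[[354.53383946   0.         253.09683977]
 [  0.         354.53383946 190.94170144]
 [  0.           0.           1.        ]] [[-0.005  0.984 -0.177  0.387]
 [-1.    -0.007 -0.016 -0.126]
 [-0.017  0.177  0.984  1.18 ]
 [ 0.     0.     0.     1.   ]] ['pixels', 'depth', 'intrinsics', 'pose']
{'time': 0.1, 'joint_pos': array([72.55159279, 17.85605524,  0.80411255, 86.6827834 , -0.25319955,
       75.58423722, -1.55856929]), 'dq': array([-0.02999174,  0.0416978 ,  0.01852257, -0.2008191 , -0.04784832,
        0.00249092,  0.00562251]), 'joint_torque': array([ 5.17414173e-04, -3.80854511e+01,  1.46337091e-01, -2.31240517e+01,
        1.21624515e-02,  8.05156800e-03, -4.71952512e-05]), 'tcp_pos': array([ 0.14270819, -0.53041802,  0.19842785]), 'eef_rot': array([[ 9.65650162e-01,  2.59844892e-01, -6.29916433e-04],
       [ 2.59845642e-01, -9.65648050e-01,  2.02120422e-03],
       [-8.30779845e-05, -2.11545722e-03, -9.99997759e-01]]), 'contact_force': array([-0.11978062,  0.28567212,  1.17078971]), 'moment': array([-0.00721385, -0.05307617, -0.02641774]), 'opening': 0.08553374348642656}
```

View pics/scene0.png

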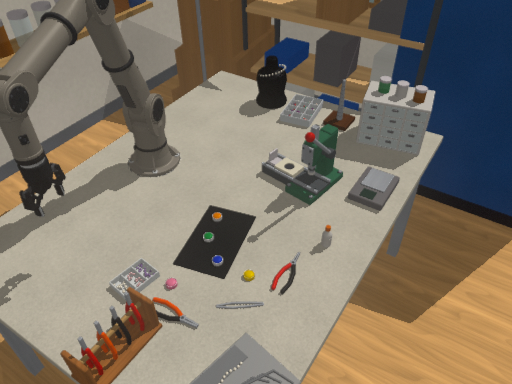

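View pics/top0.png

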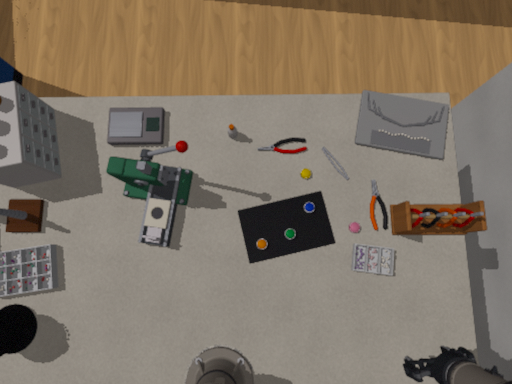

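```bash
python3 - <<'E'
from h import *
crop('top0',95,120,205,255,5,'c_press')
crop('top0',235,150,375,265,5,'c_cups')
crop('scene0',250,110,350,210,6,'c_sc')
E
```

```text
(no output)
```

View pics/c_press.png

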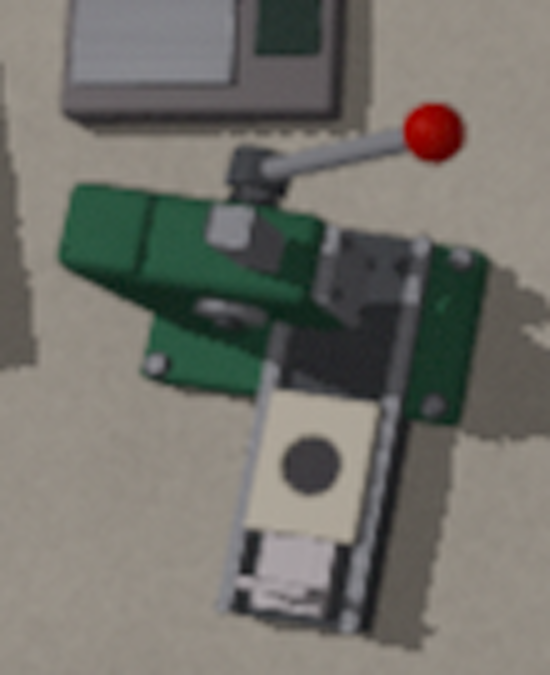

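View pics/c_cups.png

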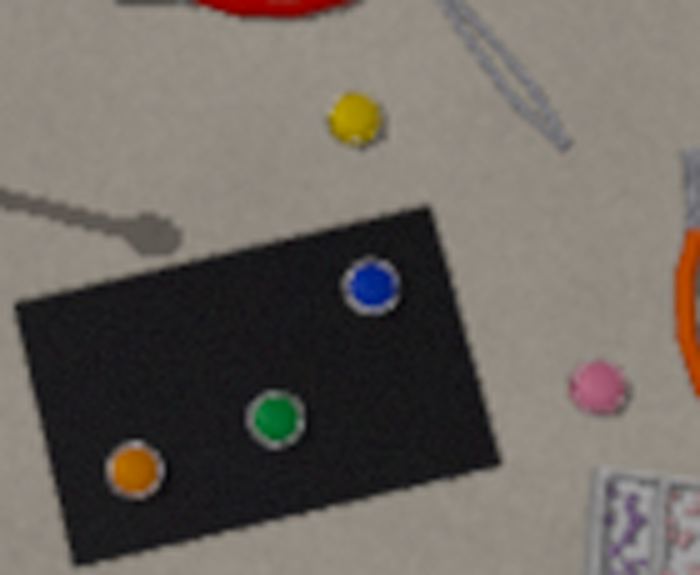

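View pics/c_sc.png

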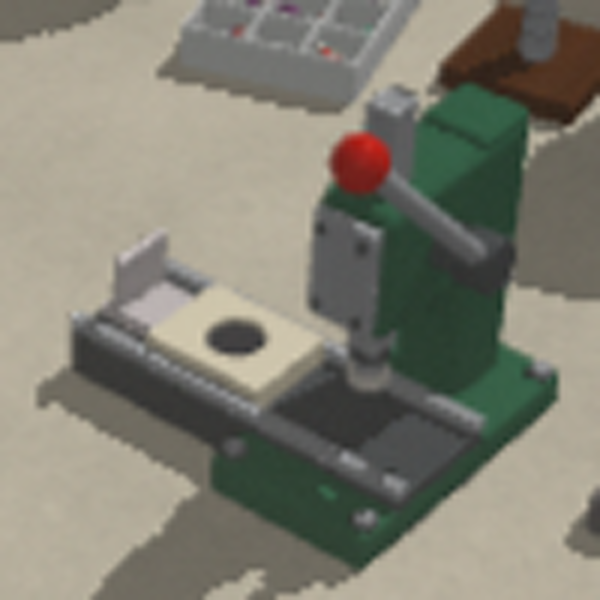

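```bash
python3 - <<'E'
from h import *
t=load('top0'); s=load('scene0')
T=lambda x,y:(95+x/5-.4,120+y/5-.4)
print('plate corners');P=[]
for c in [(273,390),(379,402),(350,545),(243,530)]:
    p=w(t,*T(*c),z=.054);P.append(p);print(p.round(4))
P=np.array(P); yd=(P[2]+P[3]-P[0]-P[1]);xd=(P[1]+P[2]-P[0]-P[3])/2
print('ydir',np.degrees(np.arctan2(yd[1],yd[0])),np.linalg.norm(yd[:2])/2,'-xdir',np.degrees(np.arctan2(xd[1],xd[0])),np.linalg.norm(xd[:2]), 'ctr',P.mean(0))
print('nest top',w(t,*T(311,465),z=.052))
C=lambda x,y:(250+x/6-.4,110+y/6-.4)
print('nest scene',w(s,*C(237,338),z=.052))
for n,c in dict(a=(160,320),b=(258,398),c=(335,350),d=(228,283)).items(): print(n,w(s,*C(*c),z=.054).round(4))
# blue stone
for nm,d in(('top',t),('scene',s)):
    px=d['pixels'].astype(int); 
    for col,m in dict(blue=(px[...,0]>120)&(px[...,2]<70)&(px[...,1]<90)).items():
        m=m.astype(np.uint8); n,l,st,c=cv2.connectedComponentsWithStats(m)
        for i in range(1,n):
            if 15<st[i,4]<300: print(nm,col,c[i],st[i,4],w(d,*c[i],z=.0165).round(4), w(d,*c[i]).round(4))
    m=((px[...,2]>130)&(px[...,1]<50)&(px[...,0]<50)).astype(np.uint8); n,l,st,c=cv2.connectedComponentsWithStats(m)
    for i in range(1,n):
        if st[i,4]>50: print(nm,'red',c[i],st[i,4],w(d,*c[i]).round(4))
E
```

```text
plate corners
[0.5704 0.2282 0.054 ]
[0.5621 0.1591 0.054 ]
[0.4702 0.1742 0.054 ]
[0.4801 0.2431 0.054 ]
ydir 170.63476710496823 0.09232997309783354 -xdir -97.54225553439478 0.06962183420603195 ctr [0.52068531 0.20117018 0.054     ]
nest top [0.52172963 0.20197374 0.052     ]
nest scene [0.52150424 0.20461856 0.052     ]
a [0.4714 0.1924 0.054 ]
b [0.5636 0.1571 0.054 ]
c [0.5815 0.2246 0.054 ]
d [0.4889 0.2497 0.054 ]
top blue [308.6  206.58] 50 [ 0.5426 -0.2901  0.0165] [ 0.542  -0.2895  0.021 ]
top red [289.13235294 149.66176471] 68 [ 0.7391 -0.2307  0.0134]
scene blue [217. 259.] 49 [ 0.543  -0.2912  0.0165] [ 0.5462 -0.2949  0.0223]
scene red [279.5        275.51282051] 78 [ 0.7393 -0.2321  0.0042]
scene red [ 93.30769231 357.43589744] 78 [ 0.5228 -0.755   0.1053]
```

```bash
python3 - <<'E'
from h import *
t=load('top0')
K=t['intrinsics'];T=t['pose'];D=t['depth']
v,u=np.mgrid[0:384,0:512]
p=np.stack([(u-K[0,2])/K[0,0],-(v-K[1,2])/K[1,1],-np.ones_like(D)],-1)*D[...,None]
W=p@T[:3,:3].T+T[:3,3]
px=t['pixels'].astype(int)
roi=(u>95)&(u<205)&(v>120)&(v<255)&(D>0)
pl=roi&(abs(W[...,2]-.054)<.006)&(px.min(-1)>110)&(v>195)&(v<232)
def rect(m,n):
    P=W[m][:,:2].astype(np.float32)*1000
    r=cv2.minAreaRect(P); print(n,m.sum(),r, 'z',np.median(W[m][:,2]))
rect(pl,'plate')
tab=roi&(v>224)&(abs(W[...,2]-.088)<.006); print('tab',tab.sum(),W[tab].mean(0) if tab.sum() else 0)
head=roi&(W[...,2]>.20)&(W[...,2]<.235)&(px[...,1]>px[...,2]+15); rect(head,'head')
ram=roi&(W[...,2]>.262)&(W[...,2]<.29)&(u<150); rect(ram,'ram'); print(W[ram].mean(0))
ball=roi&(px[...,2]>100)&(px[...,1]<60)&(u>170)
print('ball',ball.sum(),W[ball].mean(0), W[ball][:,2].max(), u[ball].mean(),v[ball].mean())
uu,vv=u[ball].mean(),v[ball].mean(); print(w(t,uu,vv,z=.315))
fp=roi&(abs(W[...,2]-.03)<.004)&(px[...,1]>px[...,2]+15); rect(fp,'footplate')
nest=roi&(px.max(-1)<90)&(u>148)&(u<168)&(v>203)&(v<226)
n,l,st,c=cv2.connectedComponentsWithStats(nest.astype(np.uint8)); 
for i in range(1,n): print('nest',st[i],c[i],w(t,*c[i],z=.051))
s=load('scene0');q=s['pixels'].astype(int)
b=(q[...,2]>110)&(q[...,1]<60)&(u>295)&(u<325)&(v>125)&(v<150); print('ball sc',b.sum(),w(s,u[b].mean(),v[b].mean(),z=.315))
E
```

```text
plate 504 ((514.5730590820312, 201.39700317382812), (86.820068359375, 106.64170837402344), 83.872802734375) z 0.05288869487274883
tab 38 [0.44379423 0.2128388  0.0864764 ]
head 762 ((629.3015747070312, 227.72837829589844), (142.81773376464844, 52.409034729003906), 81.44709014892578) z 0.219533827203661
ram 92 ((623.2313842773438, 186.17227172851562), (25.709379196166992, 22.12359619140625), 77.62091827392578) z 0.2744126327308385
[0.6227492  0.18429453 0.27364295]
ball 80 [0.6585854  0.0703743  0.32610589] 0.3329387686876354 180.2625 145.3625
[0.66212646 0.07292493 0.315     ]
footplate 487 ((625.3719482421875, 211.0314483642578), (213.12745666503906, 114.59756469726562), 81.18449401855469) z 0.02905409448206786
nest [152 208  11  11  92] [156.81521739 212.72826087] [0.52143407 0.20219741 0.051     ]
nest [167 222   1   4   4] [167.  223.5] [0.48660452 0.16796512 0.051     ]
ball sc 59 [0.66019951 0.07503044 0.315     ]
```

```bash
python3 -m inch '[{"gripper":1,"slide":[60,-17,0],"yaw":0.1},{"gripper":1,"slide":[110,-31,0],"yaw":0.2},{"gripper":1,"slide":[160,-46,0],"yaw":0.3},{"gripper":1,"slide":[210,-60,0],"yaw":0.417},{"gripper":1,"slide":[260,-74,0],"yaw":0.417},{"gripper":1,"slide":[310,-89,0],"yaw":0.417},{"gripper":1,"slide":[360,-103,0],"yaw":0.417},{"gripper":1,"slide":[410,-117,0],"yaw":0.417},{"gripper":1,"slide":[448,-128,0],"yaw":0.417},{"gripper":1,"slide":[448,-128,0],"yaw":0.417}]' 30
python3 - <<'E'
from h import *
s=telemetry.state();print(s['time'],s['tcp_pos'],s['eef_rot'].round(4),s['contact_force'].round(2))
snap('scene','scene1');snap('top','top1');crop('scene1',130,180,290,300,5,'c1')
E
```

```text
time: 1.1
tcp_pos: [0.5473, -0.2839, 0.1982]
eef_rot: [[0.99, -0.144, 0.002], [-0.144, -0.99, 0.006], [0.001, -0.006, -1.0]]
contact_force: [0.5, 1.4, 0.8]
opening: 0.0854
1.1 [ 0.54733888 -0.28386665  0.19822167] [[ 0.9896 -0.1438  0.0021]
 [-0.1438 -0.9896  0.0056]
 [ 0.0012 -0.0058 -1.    ]] [0.48 1.43 0.77]
```

View pics/c1.png

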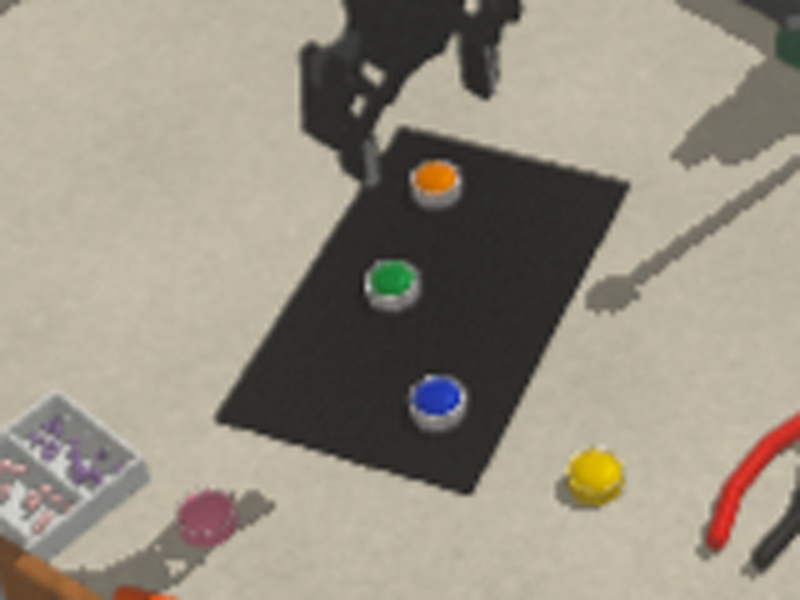

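```bash
python3 -m inch '[{"gripper":1,"slide":[0,0,40],"yaw":0},{"gripper":1,"slide":[0,0,80],"yaw":0},{"gripper":1,"slide":[0,0,120],"yaw":0},{"gripper":1,"slide":[0,0,120],"yaw":0},{"gripper":1,"slide":[0,0,120],"yaw":0},{"gripper":1,"slide":[0,0,120],"yaw":0}]'
python3 - <<'E'
from h import *
s=telemetry.state();print(s['time'],s['tcp_pos'],s['eef_rot'].round(4),s['contact_force'].round(2))
d=snap('scene','scene2');t=snap('top','top2');crop('scene2',150,190,290,290,5,'c2');crop('top2',250,150,370,260,5,'c2t')
print(telemetry.state()['tcp_pos'])
E
```

```text
time: 1.8
tcp_pos: [0.5436, -0.293, 0.0823]
eef_rot: [[0.988, -0.155, 0.004], [-0.155, -0.988, -0.003], [0.005, 0.002, -1.0]]
contact_force: [0.2, 0.6, -0.1]
opening: 0.0852
1.8 [ 0.54361857 -0.29304485  0.0823341 ] [[ 0.9879 -0.155   0.0043]
 [-0.1549 -0.9879 -0.0029]
 [ 0.0047  0.0022 -1.    ]] [ 0.15  0.62 -0.13]
[ 0.54403053 -0.29248671  0.08246343]
```

View pics/c2.png

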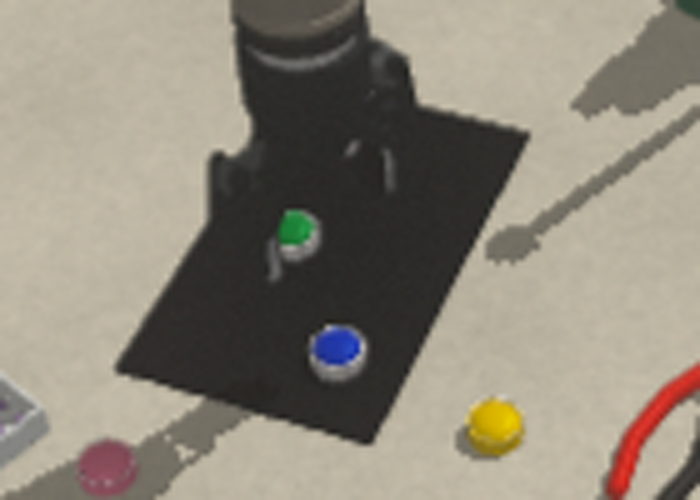

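View pics/c2t.png

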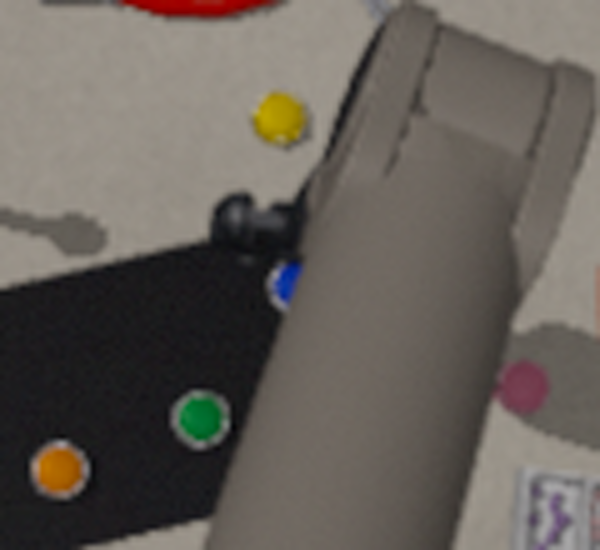

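```bash
python3 -m inch '[{"gripper":1,"slide":[0,0,0],"yaw":0},{"gripper":1,"slide":[0,0,0],"yaw":0},{"gripper":1,"slide":[0,0,0],"yaw":0},{"gripper":1,"slide":[0,0,0],"yaw":0}]'
python3 - <<'E'
from h import *
s=telemetry.state();print(s['time'],s['tcp_pos'],s['eef_rot'].round(4),s['dq'].round(2))
E
```

```text
time: 2.3
tcp_pos: [0.5423, -0.2911, 0.0796]
eef_rot: [[0.988, -0.153, 0.0], [-0.153, -0.988, -0.0], [0.0, 0.0, -1.0]]
contact_force: [-0.8, -0.5, -0.1]
opening: 0.0851
2.3 [ 0.54232025 -0.29110012  0.07955034] [[ 9.882e-01 -1.534e-01  1.000e-04]
 [-1.534e-01 -9.882e-01 -2.000e-04]
 [ 2.000e-04  1.000e-04 -1.000e+00]] [-0.07  0.17  0.09  0.13 -0.09 -0.14 -0.06]
```

```bash
python3 -m inch '[{"gripper":1,"slide":[0,0,25],"yaw":0},{"gripper":1,"slide":[0,0,45],"yaw":0},{"gripper":1,"slide":[0,0,60],"yaw":0},{"gripper":1,"slide":[0,0,72],"yaw":0},{"gripper":1,"slide":[0,0,72],"yaw":0},{"gripper":1,"slide":[0,0,72],"yaw":0},{"gripper":1,"slide":[0,0,72],"yaw":0},{"gripper":1,"slide":[0,0,72],"yaw":0},{"gripper":1,"slide":[0,0,72],"yaw":0}]' 30
python3 - <<'E'
from h import *
d=snap('scene','scene3');crop('scene3',170,200,290,290,6,'c3')
E
```

```text
time: 3.2
tcp_pos: [0.5428, -0.2914, 0.0082]
eef_rot: [[0.988, -0.154, 0.001], [-0.154, -0.988, -0.001], [0.001, 0.001, -1.0]]
contact_force: [-0.8, -0.8, 0.8]
opening: 0.0857
```

View pics/c3.png

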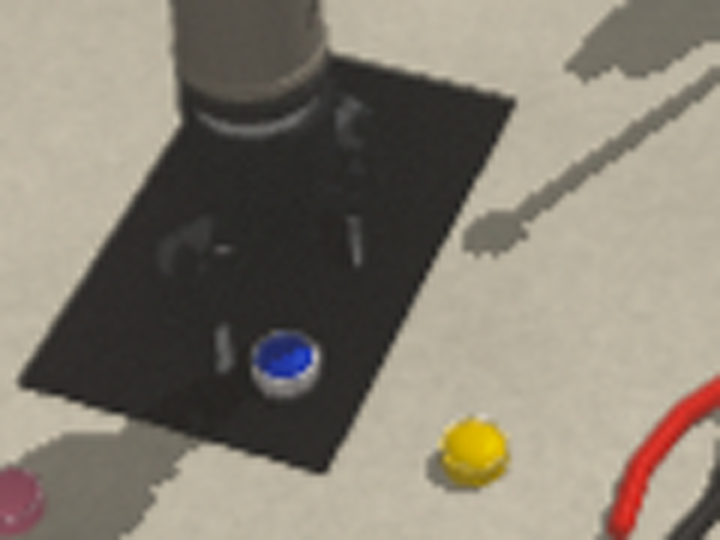

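```bash
python3 - <<'E'
from h import *
d=load('scene3');K=d['intrinsics'];T=d['pose']
def pr(p):
    q=T[:3,:3].T@(np.array(p)-T[:3,3]); return K[0,0]*q[0]/-q[2]+K[0,2], K[1,1]*-q[1]/-q[2]+K[1,2]
t=telemetry.state();p=t['tcp_pos'];R=t['eef_rot'];print(p)
for o in([0,0,0],[0,.0425,-.013],[0,-.0425,-.013],[0,0,-.013]):
    q=pr(p+R@np.array(o)); print(o,q,(q[0]-170)*6,(q[1]-200)*6)
for u,v in [(206.,260),(207.5,260),(229.5,241)]: print(w(d,u,v))
E
cat > /dev/null; python3 -c "
from h import *
crop('scene3',190,220,250,275,12,'c3b')"
```

```text
[ 0.54267052 -0.29133286  0.00804496]
[0, 0, 0] (np.float64(217.09959473558428), np.float64(260.6872784983285)) 282.59756841350566 364.12367098997106
[0, 0.0425, -0.013] (np.float64(207.08762381920207), np.float64(265.98471638557555)) 222.5257429152124 395.9082983134533
[0, -0.0425, -0.013] (np.float64(226.20437232739945), np.float64(250.38001671912784)) 337.2262339643967 302.280100314767
[0, 0, -0.013] (np.float64(216.80284659941321), np.float64(258.05433357948186)) 280.8170795964793 348.3260014768912
[ 0.54242393 -0.34103186  0.06209123]
[ 0.54481957 -0.33701934  0.05954863]
[ 0.5238463  -0.1972907   0.00210923]
```

View pics/c3b.png

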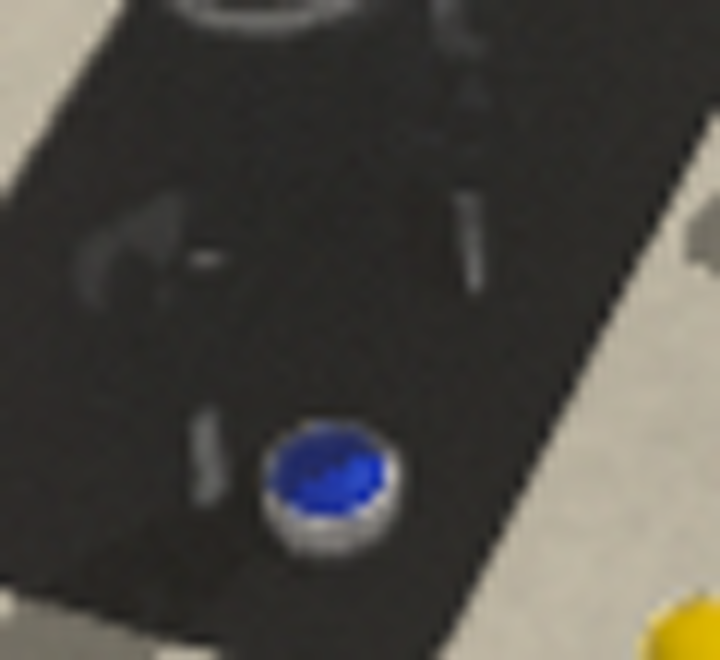

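```bash
python3 -m inch '[{"gripper":-0.2,"slide":[0,0,1],"yaw":0},{"gripper":-0.2,"slide":[0,0,1],"yaw":0},{"gripper":-0.2,"slide":[0,0,1],"yaw":0},{"gripper":-0.2,"slide":[0,0,1],"yaw":0},{"gripper":-1,"slide":[0,0,1],"yaw":0},{"gripper":-1,"slide":[0,0,1],"yaw":0},{"gripper":-1,"slide":[0,0,1],"yaw":0},{"gripper":-1,"slide":[0,0,1],"yaw":0},{"gripper":-1,"slide":[0,0,1],"yaw":0},{"gripper":-1,"slide":[0,0,1],"yaw":0}]' 30
python3 - <<'E'
from h import *
d=snap('scene','scene4');crop('scene4',190,220,250,275,12,'c4')
E
```

```text
time: 4.25
tcp_pos: [0.5423, -0.2911, 0.0064]
eef_rot: [[0.988, -0.154, 0.0], [-0.154, -0.988, -0.0], [0.0, 0.0, -1.0]]
contact_force: [0.2, 0.9, -0.1]
opening: 0.0001
```

View pics/c4.png

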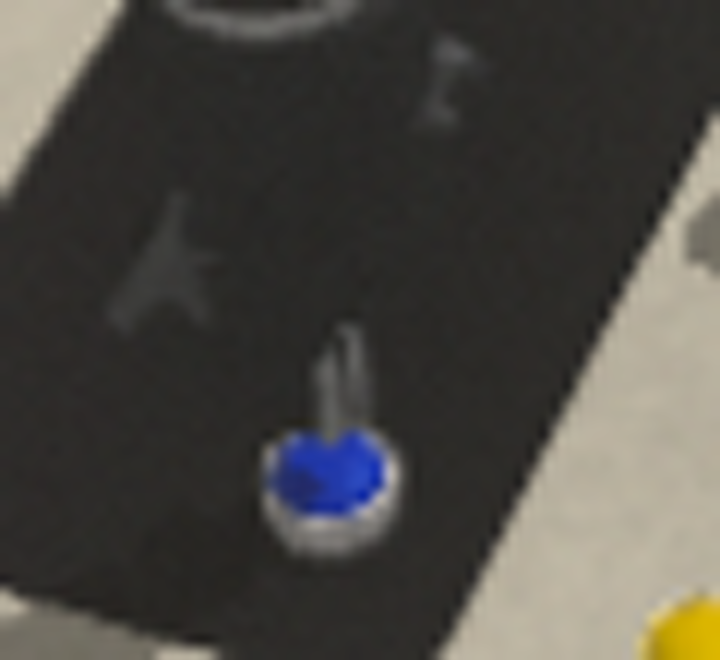

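```bash
python3 - <<'E'
from h import *
d=load('scene4')
for x,y in [(325,380),(330,400),(350,360),(330,420),(330,435),(330,445),(330,455),(330,470),(330,490),(330,510),(330,535)]:
    u,v=190+x/12-.4,220+y/12-.4; print((x,y),round(u,1),round(v,1),w(d,u,v).round(4))
t=snap('top','top4');crop('top4',270,170,350,240,8,'c4t')
E
```

```text
(325, 380) 216.7 251.3 [ 0.5536 -0.3007  0.0699]
(330, 400) 217.1 252.9 [ 0.5528 -0.2987  0.0596]
(350, 360) 218.8 249.6 [ 0.5514 -0.2876  0.0636]
(330, 420) 217.1 254.6 [ 0.5524 -0.2991  0.0519]
(330, 435) 217.1 255.8 [ 0.5526 -0.3     0.0469]
(330, 445) 217.1 256.7 [ 0.5427 -0.2892  0.0257]
(330, 455) 217.1 257.5 [ 0.5419 -0.2888  0.0206]
(330, 470) 217.1 258.8 [ 0.546  -0.2941  0.0225]
(330, 490) 217.1 260.4 [ 0.5479 -0.2971  0.0186]
(330, 510) 217.1 262.1 [ 0.5513 -0.3017  0.0174]
(330, 535) 217.1 264.2 [ 0.5529 -0.3046  0.0111]
```

View pics/c4t.png

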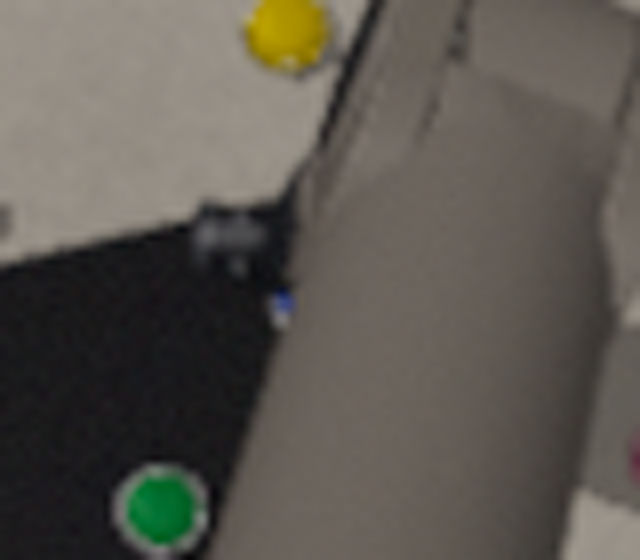

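```bash
python3 -m inch '[{"gripper":-1,"slide":[0,0,-30],"yaw":0},{"gripper":-1,"slide":[0,0,-60],"yaw":0},{"gripper":-1,"slide":[0,0,-60],"yaw":0},{"gripper":-1,"slide":[0,0,-60],"yaw":0},{"gripper":-1,"slide":[0,0,-60],"yaw":0},{"gripper":-1,"slide":[0,0,-60],"yaw":0},{"gripper":-1,"slide":[0,0,-60],"yaw":0}]'
python3 - <<'E'
from h import *
d=snap('scene','scene5');crop('scene5',190,205,250,275,9,'c5')
for v in range(228,262):
    print(v,[ (w(d,u,v)*1000).round(0).astype(int).tolist() for u in (215,217,219)])
im=d['depth'][205:275,190:250]; im=np.clip((im-im.min())/(np.percentile(im,95)-im.min()),0,1)*255
cv2.imwrite('pics/d5.png',cv2.resize(im.astype(np.uint8),None,fx=9,fy=9,interpolation=0))
E
```

```text
time: 5.05
tcp_pos: [0.5414, -0.2908, 0.0652]
eef_rot: [[0.988, -0.154, -0.002], [-0.154, -0.988, 0.001], [-0.002, -0.001, -1.0]]
contact_force: [1.3, 0.1, -0.3]
opening: 0.0001
228 [[557, -301, 176], [552, -286, 159], [555, -281, 157]]
229 [[558, -302, 172], [554, -289, 159], [558, -284, 157]]
230 [[558, -303, 170], [554, -289, 155], [556, -282, 150]]
231 [[553, -298, 158], [554, -290, 151], [555, -282, 145]]
232 [[553, -298, 153], [552, -288, 144], [557, -285, 145]]
233 [[552, -298, 149], [553, -290, 142], [475, -190, 6]]
234 [[552, -298, 144], [552, -289, 137], [549, -277, 124]]
235 [[552, -298, 140], [553, -290, 134], [550, -278, 121]]
236 [[551, -298, 135], [552, -290, 128], [548, -277, 114]]
237 [[551, -298, 131], [554, -292, 127], [550, -279, 113]]
238 [[553, -301, 130], [555, -294, 124], [550, -279, 108]]
239 [[550, -298, 121], [552, -291, 116], [490, -210, 4]]
240 [[550, -299, 118], [552, -291, 111], [491, -212, 1]]
241 [[549, -298, 112], [553, -293, 110], [496, -219, 6]]
242 [[550, -299, 109], [551, -292, 103], [496, -219, 1]]
243 [[549, -298, 103], [495, -229, 5], [503, -2
[... 283 characters left out ...]
 -254, 5], [510, -249, 3], [516, -245, 3]]
250 [[508, -256, 4], [515, -255, 7], [517, -248, 1]]
251 [[511, -260, 5], [517, -257, 5], [523, -254, 6]]
252 [[512, -262, 2], [519, -261, 5], [523, -255, 3]]
253 [[515, -267, 4], [523, -266, 8], [525, -258, 2]]
254 [[517, -270, 3], [527, -271, 10], [530, -264, 5]]
255 [[527, -281, 16], [532, -277, 15], [539, -275, 17]]
256 [[533, -288, 22], [539, -286, 23], [544, -282, 23]]
257 [[534, -290, 19], [541, -288, 21], [546, -284, 21]]
258 [[538, -294, 21], [545, -293, 24], [551, -290, 25]]
259 [[541, -298, 22], [546, -295, 23], [547, -286, 14]]
260 [[542, -300, 20], [549, -298, 23], [552, -292, 18]]
261 [[543, -302, 18], [550, -300, 20], [554, -295, 18]]
```

View pics/c5.png

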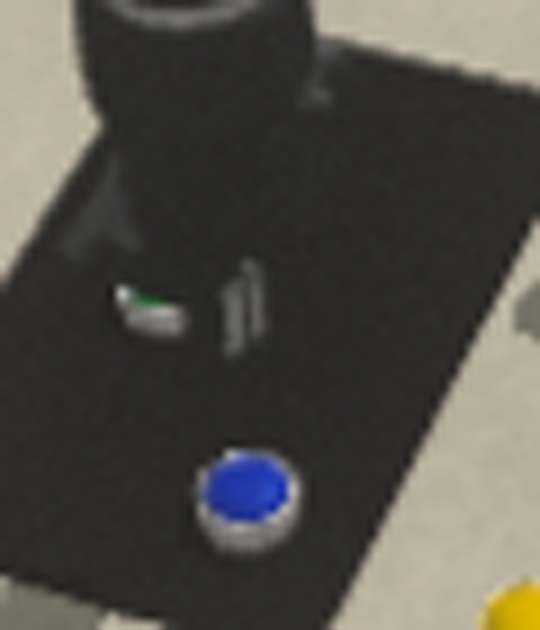

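View pics/d5.png

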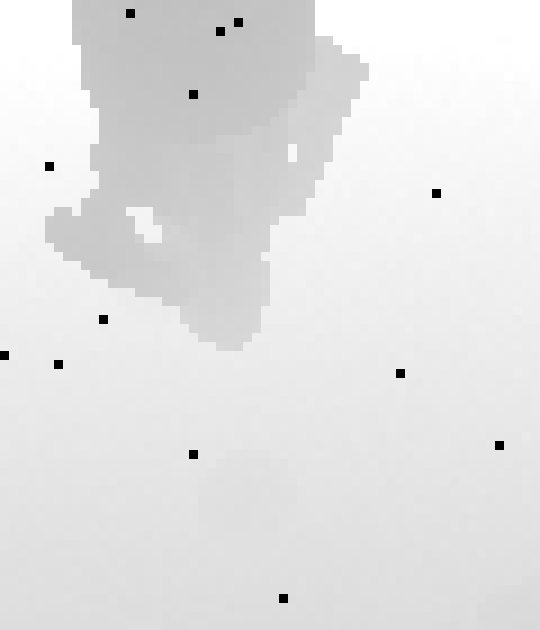

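```bash
python3 - <<'E'
from h import *
d=load('scene5');K=d['intrinsics'];T=d['pose']
def pr(p):
    q=T[:3,:3].T@(np.array(p)-T[:3,3]); return K[0,0]*q[0]/-q[2]+K[0,2], K[1,1]*-q[1]/-q[2]+K[1,2]
p=telemetry.state()['tcp_pos'];print(p)
print(pr(p+[0,0,.040]),pr(p+[0,0,.036]))
t=load('top0');print('green',w(t,290.0,233.2,z=.017))
E
python3 -m inch '[{"gripper":-1,"slide":[-30,0,0],"yaw":0},{"gripper":-1,"slide":[-60,0,0],"yaw":0},{"gripper":-1,"slide":[-60,0,30],"yaw":0},{"gripper":-1,"slide":[-60,0,60],"yaw":0},{"gripper":-1,"slide":[-60,0,80],"yaw":0},{"gripper":-1,"slide":[-60,0,88],"yaw":0},{"gripper":-1,"slide":[-60,0,88],"yaw":0},{"gripper":-1,"slide":[-60,0,88],"yaw":0},{"gripper":-1,"slide":[-60,0,88],"yaw":0},{"gripper":-1,"slide":[-60,0,88],"yaw":0}]'
```

```text
[ 0.54163201 -0.29080825  0.06540223]
(np.float64(214.6309494725823), np.float64(239.9314677622356)) (np.float64(214.73006738419366), np.float64(240.81284901963397))
green [ 0.45559367 -0.22682921  0.017     ]
time: 6.1
tcp_pos: [0.484, -0.2824, -0.0204]
eef_rot: [[0.988, -0.154, 0.002], [-0.154, -0.988, -0.001], [0.002, 0.001, -1.0]]
contact_force: [0.0, -0.3, -0.0]
opening: -0.0007
```

```bash
python3 -m inch '[{"gripper":-1,"slide":[0,0,2],"yaw":0},{"gripper":-1,"slide":[0,0,4],"yaw":0},{"gripper":-1,"slide":[0,0,6],"yaw":0},{"gripper":-1,"slide":[0,0,6],"yaw":0},{"gripper":-1,"slide":[0,0,6],"yaw":0},{"gripper":-1,"slide":[0,0,6],"yaw":0}]'
python3 -m inch '[{"gripper":-1,"slide":[0,0,1],"yaw":0},{"gripper":-1,"slide":[0,0,2],"yaw":0},{"gripper":-1,"slide":[0,0,2],"yaw":0},{"gripper":-1,"slide":[0,0,2],"yaw":0}]'
python3 -m inch '[{"gripper":-1,"slide":[0,0,1],"yaw":0},{"gripper":-1,"slide":[0,0,2],"yaw":0},{"gripper":-1,"slide":[0,0,2],"yaw":0},{"gripper":-1,"slide":[0,0,2],"yaw":0}]'
```

```text
time: 6.7
tcp_pos: [0.483, -0.2819, -0.0276]
eef_rot: [[0.988, -0.154, -0.0], [-0.154, -0.988, 0.0], [-0.0, -0.0, -1.0]]
contact_force: [-0.3, 0.1, 0.1]
opening: 0.0002
time: 7.1
tcp_pos: [0.4832, -0.282, -0.0287]
eef_rot: [[0.988, -0.154, 0.0], [-0.154, -0.988, -0.0], [0.0, 0.0, -1.0]]
contact_force: [-1.4, 0.8, 4.5]
opening: -0.0001
time: 7.5
tcp_pos: [0.4832, -0.282, -0.0288]
eef_rot: [[0.988, -0.154, 0.0], [-0.154, -0.988, -0.001], [0.0, 0.001, -1.0]]
contact_force: [-5.5, 1.8, 16.3]
opening: -0.0
```

```bash
python3 -m inch '[{"gripper":-1,"slide":[0,0,-30],"yaw":0},{"gripper":0,"slide":[0,0,-70],"yaw":0},{"gripper":1,"slide":[30,0,-75],"yaw":0},{"gripper":1,"slide":[59,1,-75],"yaw":0},{"gripper":1,"slide":[59,1,-75],"yaw":0},{"gripper":1,"slide":[59,1,-75],"yaw":0},{"gripper":1,"slide":[59,1,-75],"yaw":0},{"gripper":1,"slide":[59,1,-75],"yaw":0},{"gripper":1,"slide":[59,1,-75],"yaw":0},{"gripper":1,"slide":[59,1,-75],"yaw":0}]'
```

```text
time: 8.5
tcp_pos: [0.5406, -0.292, 0.0434]
eef_rot: [[0.988, -0.154, -0.0], [-0.154, -0.988, -0.0], [-0.0, 0.0, -1.0]]
contact_force: [0.1, 0.0, 0.2]
opening: 0.0851
```

```bash
python3 -m inch '[{"gripper":1,"slide":[2,-2,20],"yaw":0},{"gripper":1,"slide":[2,-2,40],"yaw":0},{"gripper":1,"slide":[2,-2,60],"yaw":0},{"gripper":1,"slide":[2,-2,67],"yaw":0},{"gripper":1,"slide":[2,-2,67],"yaw":0},{"gripper":1,"slide":[2,-2,67],"yaw":0},{"gripper":1,"slide":[2,-2,67],"yaw":0},{"gripper":1,"slide":[2,-2,67],"yaw":0},{"gripper":1,"slide":[2,-2,67],"yaw":0}]' 30
python3 -m inch '[{"gripper":-0.2,"slide":[0,0,0],"yaw":0},{"gripper":-0.2,"slide":[0,0,0],"yaw":0},{"gripper":-0.2,"slide":[0,0,0],"yaw":0},{"gripper":-0.6,"slide":[0,0,0],"yaw":0},{"gripper":-1,"slide":[0,0,0],"yaw":0},{"gripper":-1,"slide":[0,0,0],"yaw":0},{"gripper":-1,"slide":[0,0,0],"yaw":0},{"gripper":-1,"slide":[0,0,0],"yaw":0},{"gripper":-1,"slide":[0,0,0],"yaw":0}]' 30
python3 - <<'E'
from h import *
d=snap('scene','scene6');crop('scene6',190,220,250,275,10,'c6')
E
```

```text
time: 9.4
tcp_pos: [0.544, -0.2905, -0.0228]
eef_rot: [[0.988, -0.154, 0.001], [-0.154, -0.988, -0.001], [0.001, 0.0, -1.0]]
contact_force: [-0.2, 0.0, -0.9]
opening: 0.0853
time: 10.3
tcp_pos: [0.5437, -0.2904, -0.0233]
eef_rot: [[0.988, -0.154, 0.001], [-0.154, -0.988, -0.0], [0.001, 0.0, -1.0]]
contact_force: [0.5, 0.1, 2.0]
opening: 0.0331
```

View pics/c6.png

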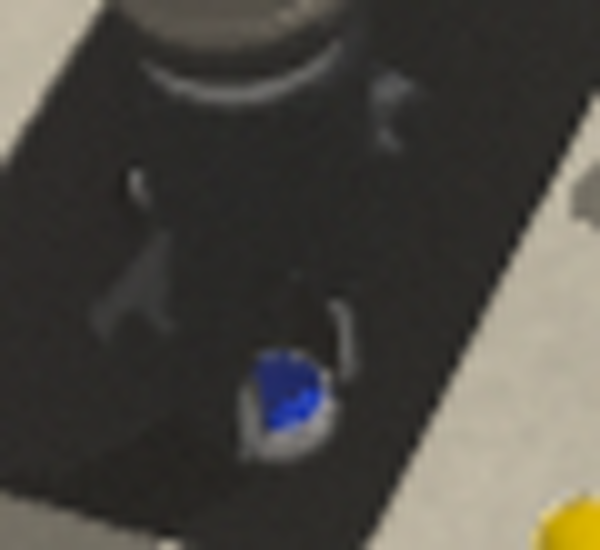

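```bash
python3 -m inch '[{"gripper":-1,"slide":[0,0,-3],"yaw":0},{"gripper":-1,"slide":[0,0,-8],"yaw":0},{"gripper":-1,"slide":[0,0,-20],"yaw":0},{"gripper":-1,"slide":[0,0,-35],"yaw":0},{"gripper":-1,"slide":[0,0,-60],"yaw":0},{"gripper":-1,"slide":[0,0,-60],"yaw":0},{"gripper":-1,"slide":[0,0,-60],"yaw":0},{"gripper":-1,"slide":[0,0,-60],"yaw":0}]' 30
python3 - <<'E'
from h import *
d=snap('scene','scene7');crop('scene7',190,200,250,255,10,'c7')
E
```

```text
time: 11.15
tcp_pos: [0.5427, -0.29, 0.0359]
eef_rot: [[0.988, -0.154, -0.001], [-0.154, -0.988, 0.0], [-0.001, -0.0, -1.0]]
contact_force: [-0.8, 0.1, -0.6]
opening: 0.0325
```

View pics/c7.png

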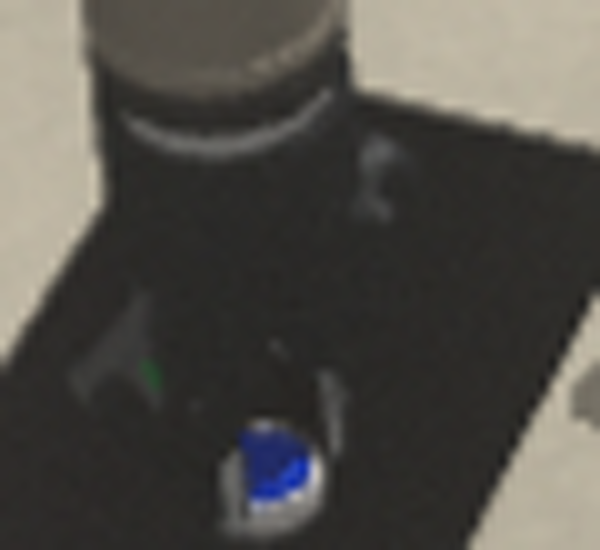

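```bash
python3 -m inch '[{"gripper":-1,"slide":[-5,-15,-30],"yaw":0},{"gripper":-1,"slide":[-15,-45,-55],"yaw":0},{"gripper":-1,"slide":[-25,-90,-70],"yaw":0},{"gripper":-1,"slide":[-38,-135,-70],"yaw":0},{"gripper":-1,"slide":[-50,-180,-70],"yaw":0},{"gripper":-1,"slide":[-60,-225,-70],"yaw":0},{"gripper":-1,"slide":[-68,-270,-70],"yaw":0},{"gripper":-1,"slide":[-75,-315,-70],"yaw":0},{"gripper":-1,"slide":[-82,-350,-70],"yaw":0},{"gripper":-1,"slide":[-87,-380,-70],"yaw":0}]' 30
python3 -m inch '[{"gripper":-1,"slide":[-4,-40,0],"yaw":0},{"gripper":-1,"slide":[-8,-75,0],"yaw":0},{"gripper":-1,"slide":[-10,-95,0],"yaw":0},{"gripper":-1,"slide":[-10,-104,0],"yaw":0},{"gripper":-1,"slide":[-10,-104,0],"yaw":0},{"gripper":-1,"slide":[-10,-104,0],"yaw":0},{"gripper":-1,"slide":[-10,-104,0],"yaw":0},{"gripper":-1,"slide":[-10,-104,0],"yaw":0},{"gripper":-1,"slide":[-10,-104,0],"yaw":0}]' 30
python3 - <<'E'
from h import *
d=snap('scene','scene8');crop('scene8',245,100,355,210,6,'c8')
d=snap('top','top8');crop('top8',95,120,205,255,4,'c8t')
E
```

```text
time: 12.2
tcp_pos: [0.5144, 0.1014, 0.1056]
eef_rot: [[0.989, -0.151, -0.002], [-0.151, -0.989, 0.0], [-0.002, -0.0, -1.0]]
contact_force: [-0.0, 0.4, -0.0]
opening: 0.0331
time: 13.1
tcp_pos: [0.5221, 0.2017, 0.1064]
eef_rot: [[0.988, -0.155, 0.0], [-0.155, -0.988, -0.0], [0.0, 0.0, -1.0]]
contact_force: [0.6, 0.3, -0.5]
opening: 0.0327
```

View pics/c8.png

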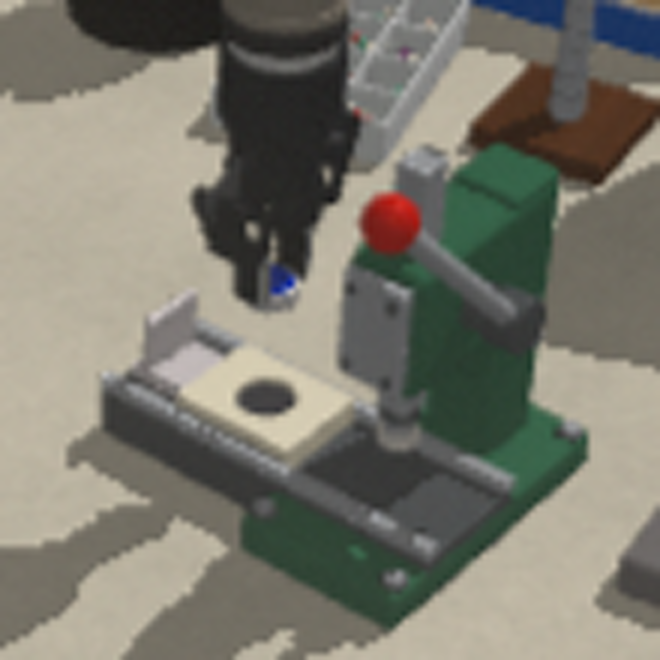

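View pics/c8t.png

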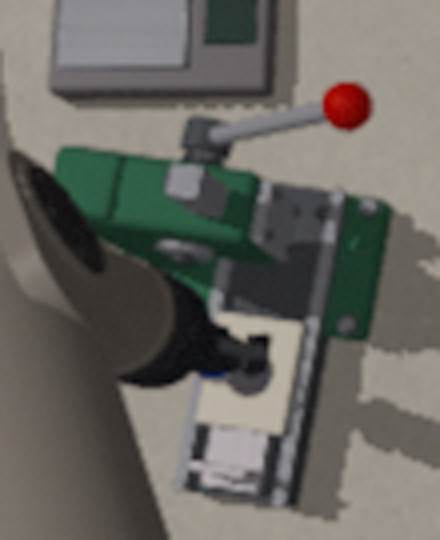

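```bash
python3 -m inch '[{"gripper":-1,"slide":[0,-1.5,20],"yaw":0},{"gripper":-1,"slide":[0,-1.5,45],"yaw":0},{"gripper":-1,"slide":[0,-1.5,65],"yaw":0},{"gripper":-1,"slide":[0,-1.5,75],"yaw":0},{"gripper":-1,"slide":[0,-1.5,75],"yaw":0},{"gripper":-1,"slide":[0,-1.5,75],"yaw":0},{"gripper":-1,"slide":[0,-1.5,75],"yaw":0},{"gripper":-1,"slide":[0,-1.5,75],"yaw":0},{"gripper":-1,"slide":[0,-1.5,75],"yaw":0}]' 30
python3 - <<'E'
from h import *
d=snap('scene','scene9');crop('scene9',265,130,325,190,10,'c9')
d=snap('top','top9');crop('top9',135,180,185,235,10,'c9t')
E
```

```text
time: 14.1
tcp_pos: [0.5227, 0.2046, 0.0322]
eef_rot: [[0.988, -0.154, 0.001], [-0.154, -0.988, 0.001], [0.001, -0.001, -1.0]]
contact_force: [0.4, 0.5, -0.6]
opening: 0.033
```

View pics/c9.png

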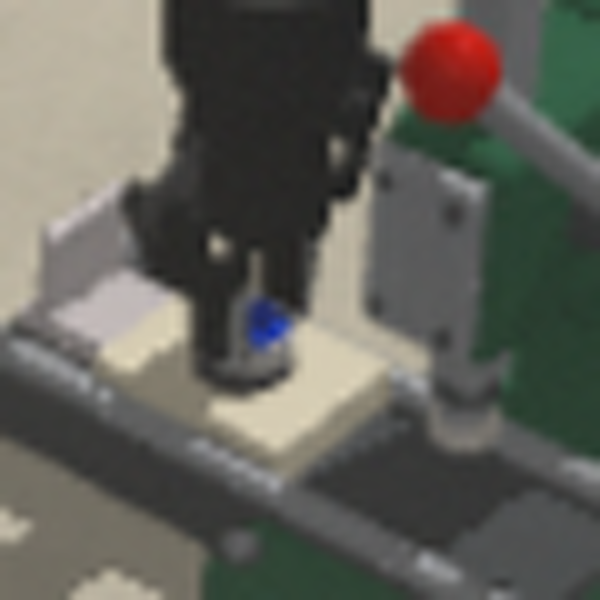

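View pics/c9t.png

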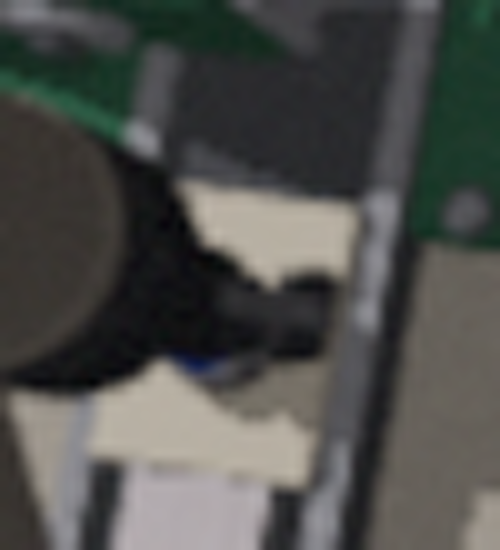

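```bash
python3 -m inch '[{"gripper":-1,"slide":[-0.5,1,1],"yaw":0},{"gripper":-1,"slide":[-0.5,1,2],"yaw":0},{"gripper":-1,"slide":[-0.5,1,3],"yaw":0},{"gripper":-1,"slide":[-0.5,1,4],"yaw":0},{"gripper":-1,"slide":[-0.5,1,4],"yaw":0},{"gripper":-1,"slide":[-0.5,1,4],"yaw":0}]' 30
python3 -m inch '[{"gripper":-1,"slide":[0,0,1],"yaw":0},{"gripper":-1,"slide":[0,0,2],"yaw":0},{"gripper":-1,"slide":[0,0,2],"yaw":0},{"gripper":-1,"slide":[0,0,2],"yaw":0}]' 30
```

```text
time: 14.8
tcp_pos: [0.5214, 0.2035, 0.0273]
eef_rot: [[0.988, -0.153, -0.0], [-0.153, -0.988, -0.0], [-0.0, 0.0, -1.0]]
contact_force: [0.7, -0.1, -1.2]
opening: 0.0324
time: 15.2
tcp_pos: [0.5214, 0.2034, 0.0253]
eef_rot: [[0.988, -0.154, -0.0], [-0.154, -0.988, -0.0], [-0.0, 0.0, -1.0]]
contact_force: [0.3, -0.7, 0.0]
opening: 0.0328
```

```bash
python3 -m inch '[{"gripper":-1,"slide":[0,0,1],"yaw":0},{"gripper":-1,"slide":[0,0,2],"yaw":0},{"gripper":-1,"slide":[0,0,2],"yaw":0},{"gripper":-1,"slide":[0,0,2],"yaw":0}]' 30
python3 -m inch '[{"gripper":-1,"slide":[0,0,0.5],"yaw":0},{"gripper":-1,"slide":[0,0,0.5],"yaw":0},{"gripper":-1,"slide":[0,0,0.5],"yaw":0}]' 30
```

```text
time: 15.6
tcp_pos: [0.5216, 0.2035, 0.0236]
eef_rot: [[0.988, -0.154, 0.0], [-0.154, -0.988, 0.0], [0.0, -0.0, -1.0]]
contact_force: [-1.1, 0.2, 0.9]
opening: 0.033
time: 15.9
tcp_pos: [0.5217, 0.2035, 0.0236]
eef_rot: [[0.988, -0.154, 0.001], [-0.154, -0.988, -0.0], [0.001, -0.0, -1.0]]
contact_force: [-2.7, -1.2, 5.4]
opening: 0.0323
```

Seated on the nest floor at exactly the expected height (.0236). Release and look.

```bash
python3 -m inch '[{"gripper":-0.1,"slide":[0,0,-0.5],"yaw":0},{"gripper":0.1,"slide":[0,0,-0.5],"yaw":0},{"gripper":0.3,"slide":[0,0,-0.5],"yaw":0},{"gripper":0.6,"slide":[0,0,-0.5],"yaw":0},{"gripper":0.6,"slide":[0,0,-10],"yaw":0},{"gripper":0.6,"slide":[0,0,-40],"yaw":0},{"gripper":0.6,"slide":[0,0,-80],"yaw":0},{"gripper":0.6,"slide":[0,0,-80],"yaw":0}]' 30
python3 -m inch '[{"gripper":-1,"slide":[-45,10,0],"yaw":0},{"gripper":-1,"slide":[-90,10,0],"yaw":0},{"gripper":-1,"slide":[-125,10,0],"yaw":0},{"gripper":-1,"slide":[-125,10,0],"yaw":0},{"gripper":-1,"slide":[-125,10,0],"yaw":0},{"gripper":-1,"slide":[-125,10,0],"yaw":0},{"gripper":-1,"slide":[-125,10,0],"yaw":0},{"gripper":-1,"slide":[-125,10,0],"yaw":0}]'
python3 - <<'E'
from h import *
d=snap('scene','scene10');crop('scene10',255,120,335,195,8,'c10')
d=snap('top','top10');crop('top10',125,170,195,255,7,'c10t')
E
```

```text
time: 16.7
tcp_pos: [0.5261, 0.206, 0.1096]
eef_rot: [[0.988, -0.153, 0.012], [-0.153, -0.988, 0.005], [0.011, -0.007, -1.0]]
contact_force: [0.7, 0.5, 0.2]
opening: 0.0688
time: 17.5
tcp_pos: [0.3974, 0.2125, 0.1028]
eef_rot: [[0.988, -0.155, 0.0], [-0.155, -0.988, 0.0], [0.0, -0.0, -1.0]]
contact_force: [0.5, 0.0, 0.3]
opening: -0.0
```

View pics/c10.png

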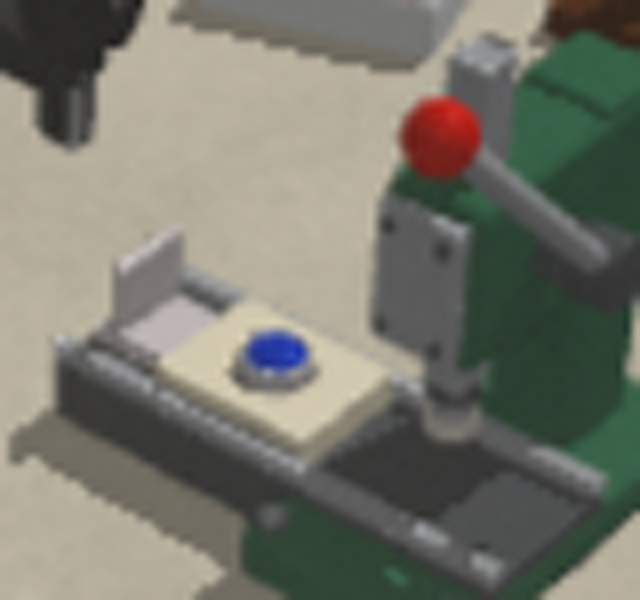

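View pics/c10t.png

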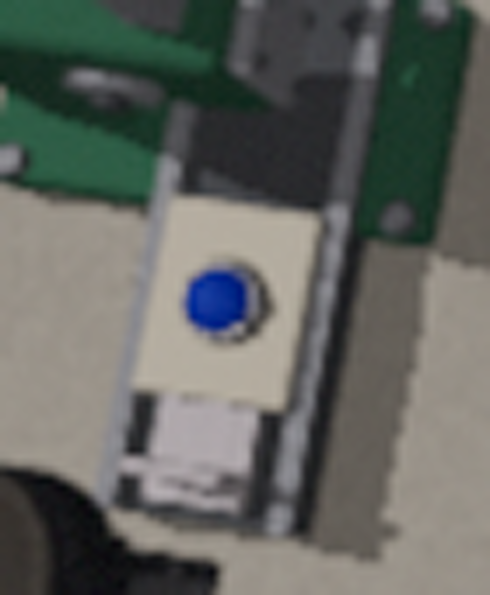

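```bash
python3 -m inch '[{"gripper":-1,"slide":[0,-10,25],"yaw":0},{"gripper":-1,"slide":[0,-10,50],"yaw":0},{"gripper":-1,"slide":[0,-10,70],"yaw":0},{"gripper":-1,"slide":[0,-10,76],"yaw":0},{"gripper":-1,"slide":[0,-10,76],"yaw":0},{"gripper":-1,"slide":[0,-10,76],"yaw":0},{"gripper":-1,"slide":[6,-10,76],"yaw":0},{"gripper":-1,"slide":[12,-10,76],"yaw":0},{"gripper":-1,"slide":[18,-10,76],"yaw":0}]'
python3 - <<'E'
from h import *
d=snap('scene','scene11');crop('scene11',245,110,335,195,7,'c11')
E
```

```text
time: 18.5
tcp_pos: [0.4171, 0.22, 0.0276]
eef_rot: [[0.988, -0.154, 0.002], [-0.154, -0.988, 0.001], [0.002, -0.001, -1.0]]
contact_force: [-0.4, -0.4, -0.1]
opening: -0.0001
```

View pics/c11.png

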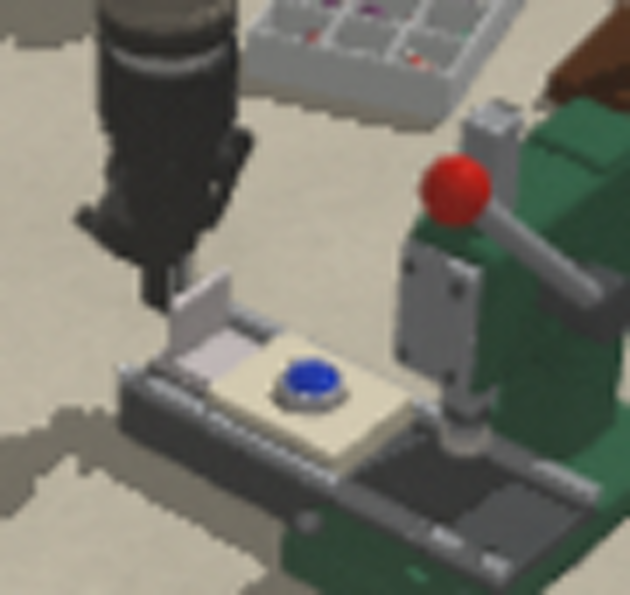

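```bash
python3 -m inch '[{"gripper":-1,"slide":[5,0,0],"yaw":0},{"gripper":-1,"slide":[10,0,0],"yaw":0},{"gripper":-1,"slide":[16,0,0],"yaw":0},{"gripper":-1,"slide":[24,0,0],"yaw":0},{"gripper":-1,"slide":[34,0,0],"yaw":0},{"gripper":-1,"slide":[44,0,0],"yaw":0},{"gripper":-1,"slide":[54,0,0],"yaw":0},{"gripper":-1,"slide":[64,0,0],"yaw":0},{"gripper":-1,"slide":[74,0,0],"yaw":0},{"gripper":-1,"slide":[82,0,0],"yaw":0}]'
python3 -m inch '[{"gripper":-1,"slide":[5,0,0],"yaw":0},{"gripper":-1,"slide":[10,0,0],"yaw":0},{"gripper":-1,"slide":[14,0,0],"yaw":0},{"gripper":-1,"slide":[18,0,0],"yaw":0},{"gripper":-1,"slide":[18,0,0],"yaw":0},{"gripper":-1,"slide":[18,0,0],"yaw":0},{"gripper":-1,"slide":[18,0,0],"yaw":0}]'
python3 - <<'E'
from h import *
d=snap('scene','scene12');crop('scene12',255,110,345,195,7,'c12')
E
```

```text
time: 19.55
tcp_pos: [0.4978, 0.2072, 0.0267]
eef_rot: [[0.988, -0.154, 0.0], [-0.154, -0.988, 0.0], [0.0, -0.0, -1.0]]
contact_force: [-1.5, 0.6, 0.3]
opening: 0.0001
time: 20.25
tcp_pos: [0.5151, 0.2043, 0.0272]
eef_rot: [[0.988, -0.154, 0.001], [-0.154, -0.988, -0.0], [0.001, 0.0, -1.0]]
contact_force: [-0.3, 0.8, 0.1]
opening: 0.0001
```

View pics/c12.png

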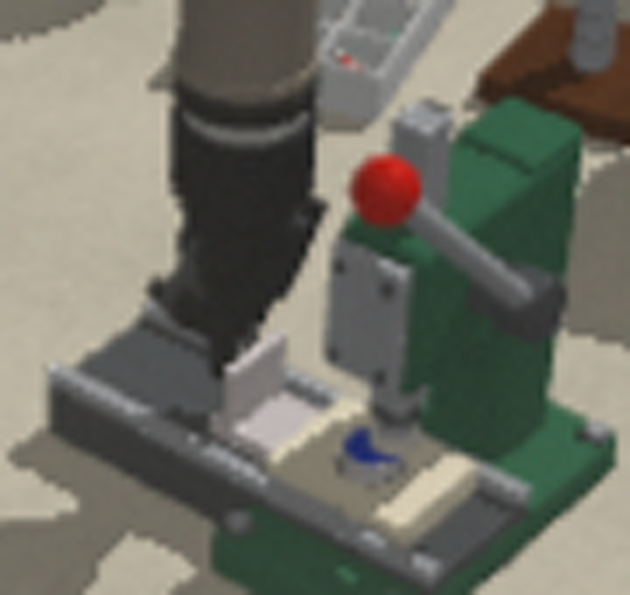

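```bash
python3 -m inch '[{"gripper":-1,"slide":[3,0,0],"yaw":0},{"gripper":-1,"slide":[6,0,0],"yaw":0},{"gripper":-1,"slide":[9,0,0],"yaw":0},{"gripper":-1,"slide":[11,0,0],"yaw":0},{"gripper":-1,"slide":[11,0,0],"yaw":0},{"gripper":-1,"slide":[11,0,0],"yaw":0}]'
python3 -m inch '[{"gripper":-1,"slide":[1,0,0],"yaw":0},{"gripper":-1,"slide":[2,0,0],"yaw":0},{"gripper":-1,"slide":[2,0,0],"yaw":0},{"gripper":-1,"slide":[2,0,0],"yaw":0}]'
python3 -m inch '[{"gripper":-1,"slide":[1,0,0],"yaw":0},{"gripper":-1,"slide":[2,0,0],"yaw":0},{"gripper":-1,"slide":[2,0,0],"yaw":0},{"gripper":-1,"slide":[2,0,0],"yaw":0}]'
```

```text
time: 20.9
tcp_pos: [0.526, 0.2027, 0.0269]
eef_rot: [[0.988, -0.154, 0.001], [-0.154, -0.988, 0.0], [0.001, -0.0, -1.0]]
contact_force: [-0.1, -0.2, 0.6]
opening: -0.0001
time: 21.3
tcp_pos: [0.5273, 0.2025, 0.0268]
eef_rot: [[0.988, -0.153, -0.0], [-0.153, -0.988, -0.0], [-0.0, 0.0, -1.0]]
contact_force: [-1.0, 0.0, 0.9]
opening: -0.0004
time: 21.7
tcp_pos: [0.5284, 0.2023, 0.0268]
eef_rot: [[0.988, -0.153, -0.002], [-0.153, -0.988, -0.0], [-0.002, 0.001, -1.0]]
contact_force: [-3.6, -0.5, 3.2]
opening: -0.0
```

```bash
python3 -m inch '[{"gripper":-1,"slide":[1,0,0],"yaw":0},{"gripper":-1,"slide":[2,0,0],"yaw":0},{"gripper":-1,"slide":[2,0,0],"yaw":0},{"gripper":-1,"slide":[2,0,0],"yaw":0}]'
python3 -m inch '[{"gripper":-1,"slide":[0.5,0,0],"yaw":0},{"gripper":-1,"slide":[1,0,0],"yaw":0},{"gripper":-1,"slide":[1,0,0],"yaw":0},{"gripper":-1,"slide":[1,0,0],"yaw":0}]'
python3 - <<'E'
from h import *
d=snap('scene','scene13');crop('scene13',255,110,345,195,7,'c13')
d=snap('top','top13');crop('top13',95,120,205,255,4,'c13t')
E
```

```text
time: 22.1
tcp_pos: [0.5282, 0.2023, 0.0268]
eef_rot: [[0.988, -0.152, -0.005], [-0.152, -0.988, -0.001], [-0.005, 0.002, -1.0]]
contact_force: [-8.9, -0.4, 7.0]
opening: -0.0002
time: 22.5
tcp_pos: [0.5281, 0.2023, 0.0267]
eef_rot: [[0.988, -0.152, -0.007], [-0.152, -0.988, -0.001], [-0.007, 0.002, -1.0]]
contact_force: [-10.2, -0.5, 8.0]
opening: -0.0001
```

View pics/c13.png

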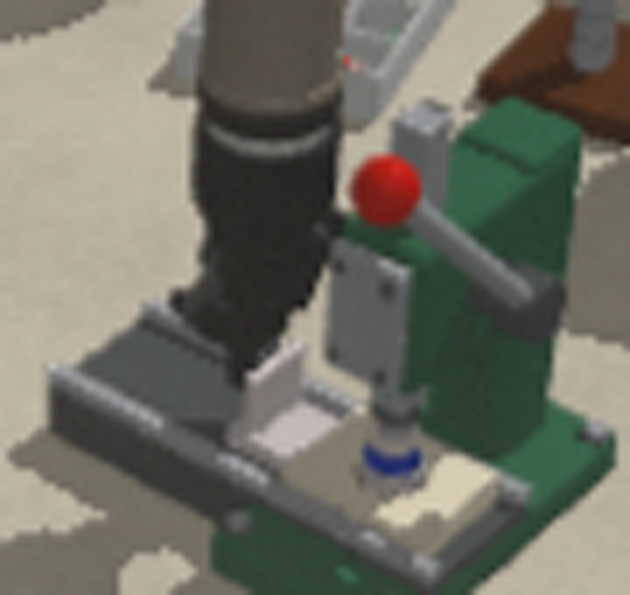

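View pics/c13t.png

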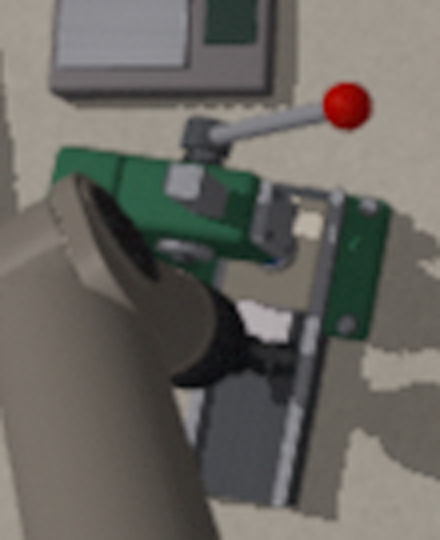

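```bash
python3 -m inch '[{"gripper":-1,"slide":[-10,0,0],"yaw":0},{"gripper":-1,"slide":[-40,0,0],"yaw":0},{"gripper":-1,"slide":[-50,0,-30],"yaw":0},{"gripper":-1,"slide":[-50,0,-75],"yaw":0},{"gripper":-1,"slide":[-50,0,-120],"yaw":0},{"gripper":-1,"slide":[-50,0,-165],"yaw":0},{"gripper":-1,"slide":[-50,0,-210],"yaw":0},{"gripper":-1,"slide":[-50,0,-255],"yaw":0},{"gripper":-1,"slide":[-50,0,-300],"yaw":0},{"gripper":-1,"slide":[-50,0,-315],"yaw":0}]'
python3 -m inch '[{"gripper":-1,"slide":[0,30,0],"yaw":0},{"gripper":-1,"slide":[0,60,0],"yaw":0},{"gripper":-1,"slide":[0,60,0],"yaw":0},{"gripper":-1,"slide":[0,60,0],"yaw":0},{"gripper":-1,"slide":[0,60,0],"yaw":0}]'
python3 - <<'E'
from h import *
d=snap('scene','scene14');crop('scene14',255,80,355,195,6,'c14')
d=snap('top','top14');crop('top14',95,120,205,255,4,'c14t')
E
```

```text
time: 23.6
tcp_pos: [0.4861, 0.2104, 0.3478]
eef_rot: [[0.988, -0.155, 0.013], [-0.155, -0.988, 0.005], [0.012, -0.006, -1.0]]
contact_force: [0.3, 0.9, -0.1]
opening: 0.0
time: 24.1
tcp_pos: [0.474, 0.1511, 0.3419]
eef_rot: [[0.988, -0.152, 0.001], [-0.152, -0.988, 0.001], [0.001, -0.001, -1.0]]
contact_force: [-0.6, 0.7, -0.1]
opening: 0.0001
```

View pics/c14.png

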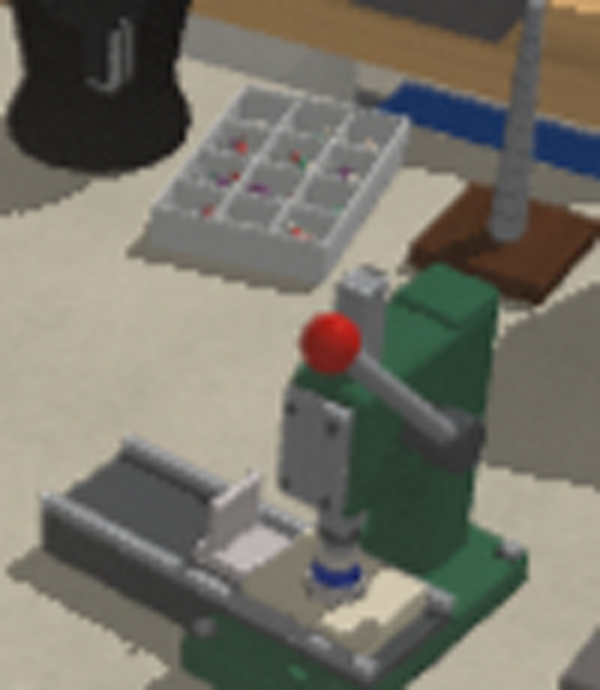

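View pics/c14t.png

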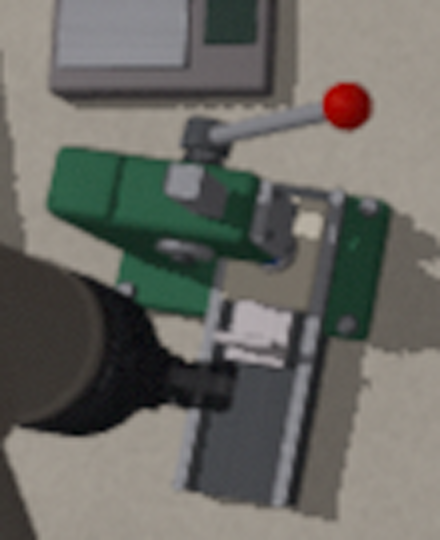

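```bash
python3 - <<'E'
from h import *
for f in('top0','top14'):
    t=load(f);K=t['intrinsics'];T=t['pose'];D=t['depth']
    v,u=np.mgrid[0:384,0:512]
    p=np.stack([(u-K[0,2])/K[0,0],-(v-K[1,2])/K[1,1],-np.ones_like(D)],-1)*D[...,None]
    W=p@T[:3,:3].T+T[:3,3]
    b=(0.42,.46) if f=='top0' else (.50,.58)
    m=(abs(W[...,2]-.088)<.006)&(W[...,0]>b[0])&(W[...,0]<b[1])&(W[...,1]>.16)&(W[...,1]<.26)&(t['pixels'].min(-1)>110)
    c=W[m].mean(0); o=np.array([.6223,.1848]); d=c[:2]-o
    print(f,m.sum(),c,'press y',d@[-.988,.153],'x',d@[.153,.988])
E
```

```text
top0 37 [0.44392352 0.21344322 0.08642994] press y 0.18061837607621403 x 0.0010079031222539785
top14 35 [0.54432604 0.19546473 0.08640518] press y 0.07866997577404308 x -0.0013932621827904784
```

```bash
python3 -m inch '[{"gripper":-1,"slide":[45,3,0],"yaw":0},{"gripper":-1,"slide":[90,6,0],"yaw":0},{"gripper":-1,"slide":[135,9,0],"yaw":0},{"gripper":-1,"slide":[175,12,0],"yaw":0},{"gripper":-1,"slide":[196,12,0],"yaw":0},{"gripper":-1,"slide":[196,12,0],"yaw":0},{"gripper":-1,"slide":[196,12,0],"yaw":0},{"gripper":-1,"slide":[196,12,0],"yaw":0},{"gripper":-1,"slide":[196,12,0],"yaw":0},{"gripper":-1,"slide":[196,12,0],"yaw":0}]'
python3 - <<'E'
from h import *
d=snap('scene','scene15');crop('scene15',255,50,355,195,5,'c15')
d=snap('top','top15');crop('top15',95,100,215,205,6,'c15t')
E
```

```text
time: 25.2
tcp_pos: [0.6649, 0.1086, 0.3432]
eef_rot: [[0.988, -0.153, 0.002], [-0.153, -0.988, 0.0], [0.001, -0.0, -1.0]]
contact_force: [0.5, -0.5, 0.8]
opening: -0.0
```

View pics/c15.png

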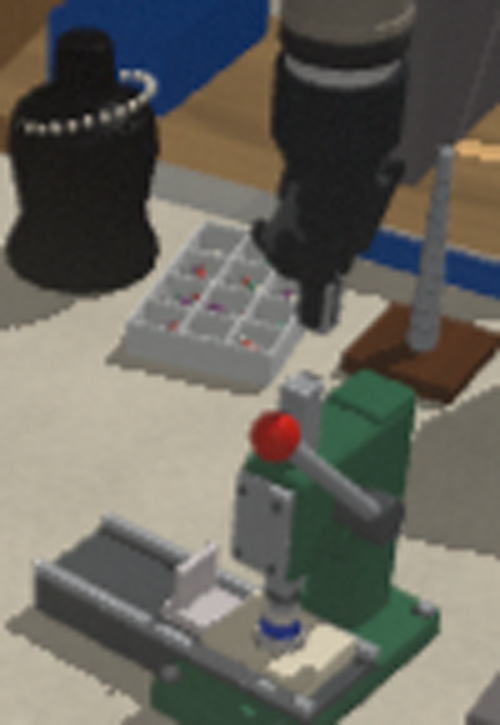

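View pics/c15t.png

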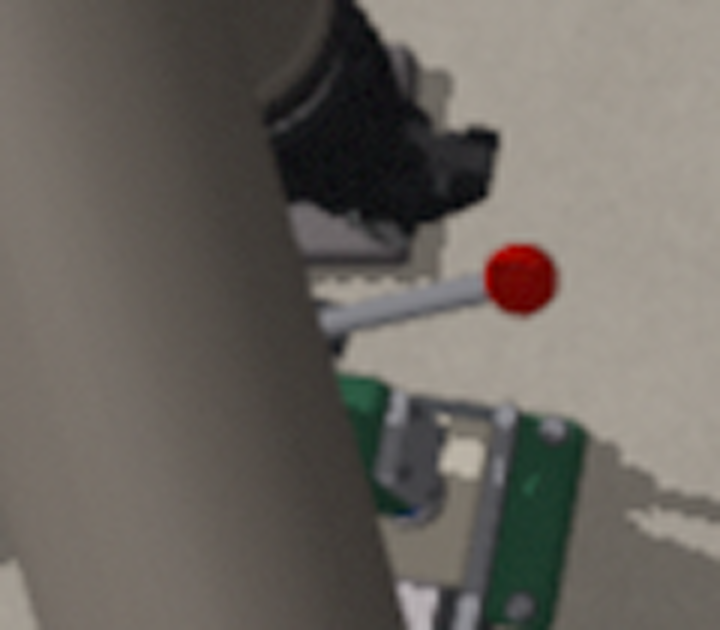

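```bash
python3 - <<'E'
from h import *
def pr(d,p):
    K=d['intrinsics'];T=d['pose'];q=T[:3,:3].T@(np.array(p)-T[:3,3]); return np.array([K[0,0]*q[0]/-q[2]+K[0,2], K[1,1]*-q[1]/-q[2]+K[1,2]])
t=load('top15');s=load('scene15')
for z in(.375,.343):
    p=[.6649,.1086,z]
    print(z,(pr(t,p)-[95,100])*6,(pr(s,p)-[255,50])*5)
for p in ([.6611,.074,.315],[.6766,.1764,.175]): print((pr(t,p)-[95,100])*6,(pr(s,p)-[255,50])*5)
for x,y in [(470,140),(470,165),(470,190),(440,180),(485,170)]: print(x,y,w(t,95+x/6-.4,100+y/6-.4).round(3))
for x,y in [(320,300),(315,320),(330,300),(330,315)]: print(x,y,w(s,255+x/5-.4,50+y/5-.4).round(3))
E
```

```text
0.375 [389.1938918  220.48295805] [314.12890746 327.01622134]
0.343 [410.62169005 245.90900267] [310.08088162 370.9952746 ]
[508.97409839 274.52396735] [275.76281377 433.09638665]
[365.14163252 332.35884655] [351.20329966 535.35328716]
470 140 [0.663 0.055 0.469]
470 165 [0.654 0.055 0.467]
470 190 [0.645 0.054 0.467]
440 180 [0.651 0.067 0.461]
485 170 [0.653 0.05  0.465]
320 300 [0.669 0.101 0.401]
315 320 [0.669 0.097 0.389]
330 300 [0.676 0.101 0.403]
330 315 [0.674 0.108 0.388]
```

```bash
python3 -m inch '[{"gripper":-1,"slide":[1,0,25],"yaw":0},{"gripper":-1,"slide":[1,0,45],"yaw":0},{"gripper":-1,"slide":[1,0,60],"yaw":0},{"gripper":-1,"slide":[1,0,68],"yaw":0},{"gripper":-1,"slide":[1,0,68],"yaw":0},{"gripper":-1,"slide":[1,0,68],"yaw":0},{"gripper":-1,"slide":[1,0,68],"yaw":0}]'
python3 - <<'E'
from h import *
d=snap('scene','scene16');crop('scene16',265,80,355,170,7,'c16')
E
```

```text
time: 26.0
tcp_pos: [0.6671, 0.1082, 0.2753]
eef_rot: [[0.988, -0.154, 0.002], [-0.154, -0.988, 0.001], [0.002, -0.001, -1.0]]
contact_force: [0.2, 0.2, 0.5]
opening: -0.0002
```

View pics/c16.png

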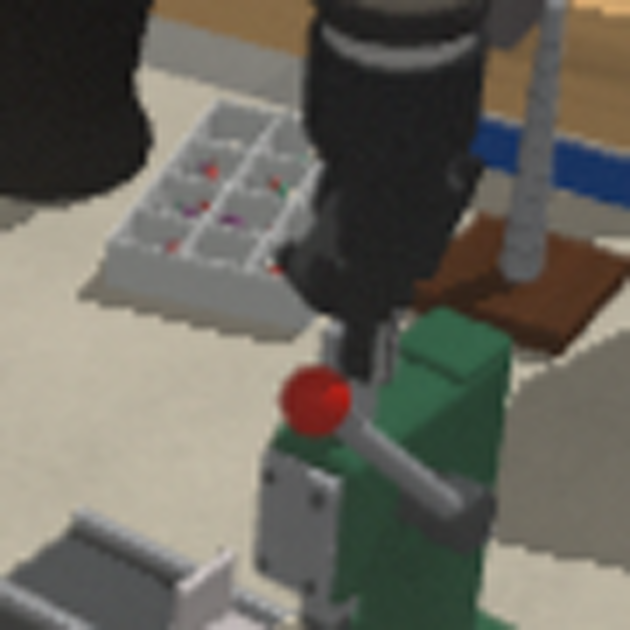

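```bash
python3 -m inch '[{"gripper":-1,"slide":[0,0,5],"yaw":0},{"gripper":-1,"slide":[0,0,10],"yaw":0},{"gripper":-1,"slide":[0,2,15],"yaw":0},{"gripper":-1,"slide":[0,4,20],"yaw":0},{"gripper":-1,"slide":[0,6,25],"yaw":0},{"gripper":-1,"slide":[0,8,30],"yaw":0},{"gripper":-1,"slide":[0,8,30],"yaw":0},{"gripper":-1,"slide":[0,8,30],"yaw":0}]'
python3 - <<'E'
from h import *
d=snap('scene','scene17');crop('scene17',265,80,355,170,7,'c17')
E
```

```text
time: 26.85
tcp_pos: [0.6656, 0.0999, 0.2441]
eef_rot: [[0.988, -0.154, 0.001], [-0.154, -0.988, 0.0], [0.001, -0.0, -1.0]]
contact_force: [1.1, 0.3, 4.6]
opening: -0.0002
```

View pics/c17.png

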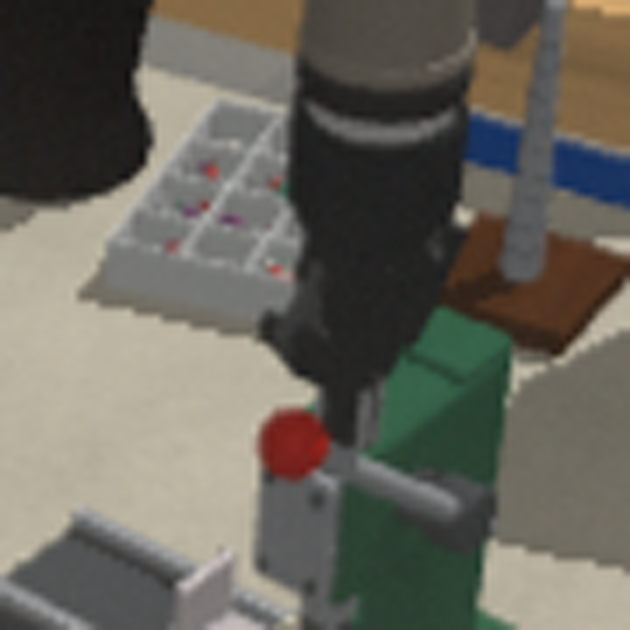

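```bash
python3 -m inch '[{"gripper":-1,"slide":[0,3,9],"yaw":0},{"gripper":-1,"slide":[0,7,18],"yaw":0},{"gripper":-1,"slide":[0,11,27],"yaw":0},{"gripper":-1,"slide":[0,14,36],"yaw":0},{"gripper":-1,"slide":[0,18,45],"yaw":0},{"gripper":-1,"slide":[0,22,54],"yaw":0},{"gripper":-1,"slide":[0,25,63],"yaw":0},{"gripper":-1,"slide":[0,28,72],"yaw":0},{"gripper":-1,"slide":[0,30,78],"yaw":0},{"gripper":-1,"slide":[0,30,78],"yaw":0}]'
python3 - <<'E'
from h import *
d=snap('scene','scene18');crop('scene18',265,90,355,190,7,'c18')
E
```

```text
time: 27.9
tcp_pos: [0.6613, 0.0716, 0.1661]
eef_rot: [[0.988, -0.153, 0.002], [-0.153, -0.988, 0.002], [0.001, -0.002, -1.0]]
contact_force: [1.3, 1.6, 5.8]
opening: -0.0001
```

View pics/c18.png

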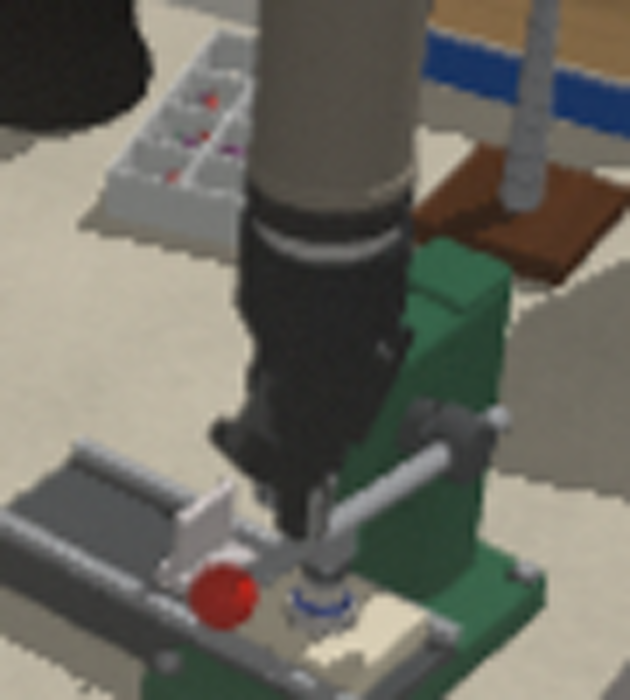

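```bash
cat > lev.py <<'E'
from h import *
import sys
def pr(d,p):
    K=d['intrinsics'];T=d['pose'];q=T[:3,:3].T@(np.array(p)-T[:3,3]); return np.array([K[0,0]*q[0]/-q[2]+K[0,2], K[1,1]*-q[1]/-q[2]+K[1,2]])
px=np.array([.153,.988]);py=np.array([-.988,.153]);o=np.array([.6223,.1848])
def ball(th,dx): 
    xy=o+px*(.027+dx-.195*np.cos(th))-py*.055; return [*xy,.175+.195*np.sin(th)]
v,u=np.mgrid[0:384,0:512]
for f in sys.argv[1:]:
    d=load(f);q=d['pixels'].astype(int)
    R=(u>285)&(u<335)&(v>110)&(v<200) if 'scene' in f else (u>165)&(u<215)&(v>120)&(v<190)
    m=(q[...,2]>110)&(q[...,1]<60)&R
    if m.sum()<20: print(f,'no ball');continue
    c=np.array([u[m].min()+u[m].max(),v[m].min()+v[m].max()])/2; c2=np.array([u[m].mean(),v[m].mean()])
    for dx in(0,.004):
        E=[(np.linalg.norm(pr(d,ball(t,dx))-c),t) for t in np.arange(-.4,1,.005)]
        e,t=min(E); print(f,m.sum(),c,c2.round(1),'dx',dx,'angle above level',round(t,3),'resid px',round(e,2), pr(d,ball(t,dx))-c)
E
python3 - <<'E'
from h import *
d=snap('top','top18')
E
python3 lev.py scene15 top15 scene18 top18
```

```text
scene15 62 [310. 137.] [309.9 136.6] dx 0 angle above level 0.81 resid px 0.68 [-0.64413377 -0.20706652]
scene15 62 [310. 137.] [309.9 136.6] dx 0.004 angle above level 0.8 resid px 0.27 [-0.17508485 -0.20960323]
top15 34 [180.5 145. ] [180.4 143.4] dx 0 angle above level 0.825 resid px 0.65 [-0.30384053  0.57934076]
top15 34 [180.5 145. ] [180.4 143.4] dx 0.004 angle above level 0.8 resid px 0.97 [-0.1921337   0.95316746]
scene18 60 [296.5 175. ] [296.6 174.9] dx 0 angle above level 0.12 resid px 0.57 [-0.57244809  0.02817421]
scene18 60 [296.5 175. ] [296.6 174.9] dx 0.004 angle above level 0.11 resid px 0.14 [ 0.11963563 -0.07223267]
top18 no ball
```

```bash
python3 -m inch '[{"gripper":-1,"slide":[0,1,4],"yaw":0},{"gripper":-1,"slide":[0,2,8],"yaw":0},{"gripper":-1,"slide":[0,3,11],"yaw":0},{"gripper":-1,"slide":[0,3,14],"yaw":0},{"gripper":-1,"slide":[0,3,14],"yaw":0},{"gripper":-1,"slide":[0,3,14],"yaw":0},{"gripper":-1,"slide":[0,3,14],"yaw":0}]'
python3 - <<'E'
from h import *
d=snap('scene','scene19')
print(telemetry.state()['tcp_pos'],telemetry.state()['contact_force'])
E
python3 lev.py scene19
```

```text
time: 28.7
tcp_pos: [0.6611, 0.0701, 0.1536]
eef_rot: [[0.988, -0.152, 0.003], [-0.152, -0.988, 0.003], [0.002, -0.004, -1.0]]
contact_force: [1.1, 2.2, 7.4]
opening: -0.0001
[0.66115616 0.07010712 0.15364209] [1.11369301 2.86425533 7.41448207]
scene19 60 [296. 179.] [296.1 179. ] dx 0 angle above level 0.04 resid px 0.54 [-0.53068371 -0.09729264]
scene19 60 [296. 179.] [296.1 179. ] dx 0.004 angle above level 0.025 resid px 0.17 [0.16803987 0.00652478]
```

```bash
python3 -m inch '[{"gripper":-1,"slide":[0,0,2],"yaw":0},{"gripper":-1,"slide":[0,0,3.5],"yaw":0},{"gripper":-1,"slide":[0,0,3.5],"yaw":0},{"gripper":-1,"slide":[0,0,3.5],"yaw":0},{"gripper":-1,"slide":[0,0,3.5],"yaw":0},{"gripper":-1,"slide":[0,0,3.5],"yaw":0}]'
python3 - <<'E'
from h import *
d=snap('scene','scene20');crop('scene20',255,90,355,190,7,'c20')
print(telemetry.state()['tcp_pos'],telemetry.state()['contact_force'])
E
python3 lev.py scene20
```

```text
time: 29.35
tcp_pos: [0.6611, 0.0699, 0.1502]
eef_rot: [[0.988, -0.152, 0.003], [-0.152, -0.988, 0.003], [0.003, -0.003, -1.0]]
contact_force: [0.5, 2.6, 8.1]
opening: -0.0004
[0.66111118 0.06991539 0.15020645] [0.56504614 2.29298864 6.92756919]
scene20 61 [296. 180.] [296.1 180.1] dx 0 angle above level 0.015 resid px 0.63 [-0.62440188  0.06807965]
scene20 61 [296. 180.] [296.1 180.1] dx 0.004 angle above level 0.005 resid px 0.12 [ 0.10120679 -0.07060222]
```

View pics/c20.png

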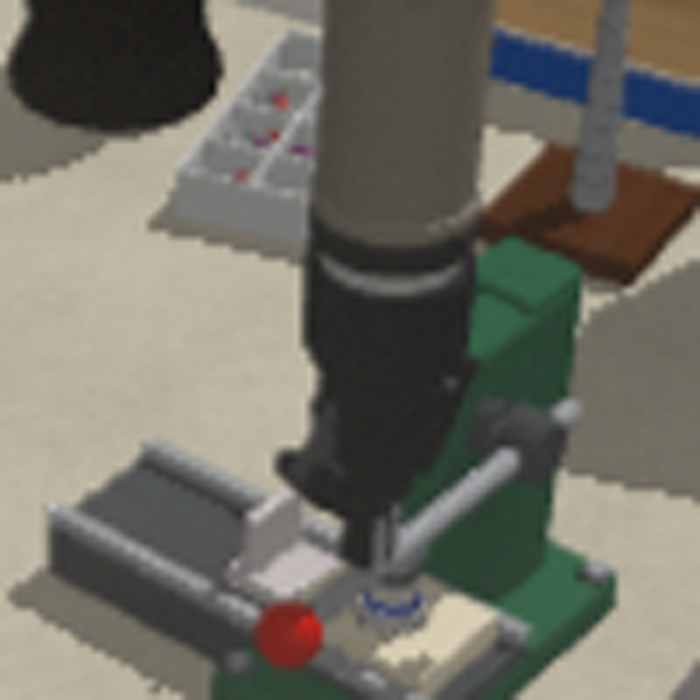

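```bash
python3 -m inch '[{"gripper":-1,"slide":[0,0,0.5],"yaw":0},{"gripper":-1,"slide":[0,0,0.5],"yaw":0},{"gripper":-1,"slide":[0,0,0.5],"yaw":0},{"gripper":-1,"slide":[0,0,0.5],"yaw":0},{"gripper":-1,"slide":[0,0,0.5],"yaw":0},{"gripper":-1,"slide":[0,0,0.5],"yaw":0},{"gripper":-1,"slide":[0,0,0.5],"yaw":0},{"gripper":-1,"slide":[0,0,0.5],"yaw":0}]'
python3 - <<'E'
from h import *
snap('scene','scene21')
E
python3 lev.py scene21
python3 -c "
from h import *
print(telemetry.state()['time'],telemetry.state()['tcp_pos'],bot.close_job())"
```

```text
time: 30.2
tcp_pos: [0.6611, 0.0699, 0.1497]
eef_rot: [[0.988, -0.152, 0.003], [-0.152, -0.988, 0.003], [0.003, -0.003, -1.0]]
contact_force: [0.9, 1.6, 7.1]
opening: -0.0002
scene21 62 [296. 180.] [296.  180.3] dx 0 angle above level 0.015 resid px 0.63 [-0.62440188  0.06807965]
scene21 62 [296. 180.] [296.  180.3] dx 0.004 angle above level 0.005 resid px 0.12 [ 0.10120679 -0.07060222]
the job is handed in; nothing more can be done
30.25 [0.66110697 0.06989901 0.14973349] None
```

I put the blue cup, stone up, into the nest, let go of it and pushed the slide home. I then brought the lever down to level and handed the job in at 30.25 s, still holding it there.

- **Cup:** it touched the nest floor at the expected height. After release, both cameras showed it sitting in the nest, stone up.
- **Slide:** it met its stop with about 10 N along the push. The tab then measured 78.7 mm from the ram's axis (80 mm expected), and the pad sat over the stone.
- **Lever:** by the camera the bar was 0.005 to 0.015 rad above level. Fingertip height and the push of about 7 N agreed with that. I saw no sign of it going past level.
- **Other items:** I did not mean to touch any of them, and none looked moved in the pictures I took. I did not check each one again at the end.

Two things disagreed:

- **Fingertip height:** the shut fingertips turned out to be about 32 mm above the reported tool point. My first grasp therefore closed just above the stone without touching it. I measured the offset by touching the bare mat with up to about 16 N and corrected for it afterwards.
- **Grip width:** the fingers stopped at 33 mm on the 36 mm cup. It held firmly all the way to the nest, and I did not find out why.

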